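Check the air cleaner's filter against the light

ROBOT

A 6-joint arm with a two-finger parallel gripper is mounted at the origin on the work surface. World frame = base frame: x ahead of the robot, y to its left, z up, the work surface at z = 0. Lengths are in m, angles in degrees, forces in N, time in s.
With the tool pointing down it reaches from about 0.35 to 0.875 m from the base axis. Payload 4.2 kg.
Tool frame: the origin (TCP) lies at the very end of the fingers, on their centre line; the grasp point (between the pads) lies 19 mm behind it; y points along the fingers, z is the direction in which the jaws open and shut, and the axes are right-handed (so a half turn about y gives the same grasp; the last joint's range is limited). The gripper opens to 87 mm and grips with 3 to 60 N. Pads are 19 mm wide; open, the fingers measure 117 mm over their backs; the gripper's body (75 mm by 190 mm) begins 51 mm behind the grasp point.
Start: joints at [-57.204, 22.042, 0.453, 0, -68.411, -14.817], TCP at [0.193, -0.594, 0.223] pointing down, gripper open.
Joint ranges: [-179.83, 179.83], [-69.29, 118.12], [-61.27, 80.66], [-181.25, 117.63], [-171.15, -9.14], [-177.46, 177.46]. Speed limits (degrees/s): [159.86, 159.86, 180, 180, 180, 180].

INTERFACE

Orientations are given as a 3x3 rotation matrix whose columns are the frame's x, y, z axes.
In Python, from station import r, eyes gives the robot as it stands.
- The arm moves only by the tool play_rows, never from a script. Its argument "deltas" is one flat list of numbers, 5 for each row, row after row: the closure in counts, from 0 (fully open) to 255 (shut), then the shift along the tool's x, y, z in mm, then the turn about the tool's y in rad. In form: [claw, tx, ty, tz, roll, claw, tx, ty, tz, roll, ...]. A call has exactly 10 rows; each row shifts and turns the commanded pose from where the row before left it, along the tool's axes as they then stand; what a row does not reach is not made up. A row lasts 1/10 s, in which the tool goes at most 50 mm and 8.59 degrees, less where a joint would pass 70% of its speed; a pose out of reach is approached as far as the arm can. A call is refused whole if a number of a shift passes 50 or a number of a turn 0.15, either way. A call with a gripper value outside its range is refused whole. The fingers move at their own pace and stop on an object; the grip force is fixed at half the most. Time passes only in rows, so rows that do not move let the fingers close, or fill a call up. It gives the time, the measured TCP pose, the force and the opening at its end, in the units of the state.
- r.sense(): the state, without advancing time (a new reading comes with each control period).
- eyes.capture(name): name is "scene" or "top" or "wrist"; returns a dict with "img" (480x640x3 uint8, blue, green, red), "vfov" (degrees; the focal length in pixels is half the picture's height over the tangent of half this angle, whatever the lens; pixels are square), "cx", "cy" (the principal point, pixels), "distortion" ([k1, k2, p1, p2, k3] as OpenCV has them; the pictures are not rectified), "R" (3x3) and "t" (3): a world point X has camera coordinates R X + t; the wrist camera has in their place "tool_from_camera" (4x4, takes a point from camera to tool coordinates, whose origin is the TCP and whose axes are the tool frame's). Camera axes: x right, y down, z forward; pixel columns grow to the right and rows downward; lengths in m; the calibration is good to about 2 mm. A picture is of the moment at which its call begins: read the wrist's pose just before it. There is no depth.
- r.finish_job(): hands the job in, once; it reports no verdict.
The state is a dict: "time_s": time; "joints": joint angles; "joint_velocities": joint speeds; "effort": joint torques, N m; "tcp_pos": TCP position; "ee_rot": TCP orientation; "wrist_force": force on the tool from outside, world axes, zero at the start; "moment": the same for the moment, N m; "gripper_width": opening from 0.0 (shut) to 1.0 (fully open).
Only numpy, scipy, OpenCV 4.12 (cv2) and the standard library are available. Lean on these libraries where they do the work, as an engineer would, in place of code of your own. Each camera call takes 0.05 s, during which the arm holds its last target.

TASK

Check the bench air cleaner's filter: the carton of staples left lying on its flap goes back first, stood upright on its narrow end in the tray with the other cartons and let go. Then swing the flap up and right over until it rests open, draw the filter plate up out of the cleaner by its tab, and hold it up, upright, about 10 cm in front of the work light's lit face, its broad side square to the light and centred on it. Finish while still holding it there, the filter touching nothing but your fingers, and leave the carton standing, the flap open and everything else on the bench as it was.

Things in the scene. Friction and masses are not known exactly. Their poses are not given: they have to be found in the camera images.
- cleaner: Bench air cleaner, a grey sheet-metal box 280 deep (its x) by 270 wide (its y) by 170 mm high, fixed to the bench. Origin: centre of its underside; its front (own -x, black louvred air intake) faces roughly towards the robot. The front half of its top is the flap; the rear half (own x 0 to +140 mm) is a fixed flat deck, flush with the shut flap at 170 mm above the bench. Under the flap is an open bay (own x -134 to 0, y +-129 mm) with the filter standing in it.
- flap (a joint): Cover flap of the air cleaner: hinge angle in rad, 0 shut, 1.57 upright, 2.85 its stop, folded back over the deck (then sloping up to 210 mm above the bench at its free edge). The front edge rises and swings away from the robot. Damped (0.2 N m per rad/s): let go below 1.5 it sinks shut, above 1.7 it sinks open to the stop in 2 to 3 s. Plate 138 by 268 by 8 mm, 0.35 kg (2 N at the handle).
- flap_hinge (a point): Middle of the flap's hinge line, on the cleaner's top (own x 0, 170 mm above the bench). Axes as the cleaner's.
- flap_handle (a point): Centre of the flap's handle bar: a black round bar 10 mm thick, 90 mm long, parallel to the hinge, on two posts at its ends; 26 mm above the flap's face (21 mm free below the bar), 130 mm from the hinge and 10 mm from the flap's front edge. Moves with the flap. Can be pinched from above across its thickness (along the cleaner's x); being round it may turn between the fingers.
- carton: Small flat cardboard carton of staples, 60 (own x) by 110 (own y) by 28 mm (own z), about 0.16 kg, with a paper band along its length; at the start it lies flat on the air cleaner's flap. Origin: centre of the 60 by 110 face it lies on. To be stood on one 60 by 28 mm end: then its own y is vertical, either way up.
- carton_mid (a point): Centre of that carton's volume (14 mm above its origin along own z).
- tray: Low plywood tray, open-topped, 110 (own x) by 190 (own y) by 30 mm high, walls and floor 6 mm, fixed on the bench. Origin: centre of its underside. Two cartons like the loose one already stand on end at its own -y end (they take up own y from about -22 mm to the wall); the rest of the tray is free.
- tray_in (a point): Centre of the tray's inner floor, 6 mm above the bench. Axes as the tray's; inside it measures +-49 mm in x, +-89 mm in y.
- carton_a: Bystander: carton standing on end in the tray against the -y wall; 60 (x) by 28 (y) by 110 mm high. Origin: centre of its lower end.
- carton_b: Bystander: second carton standing on end in the tray, next to the first; same size and origin.
- filter: Filter plate: aluminium frame with pleated paper, 22 (own x, thickness) by 170 (own y) by 100 mm (own z), 0.22 kg, with a black pull tab on its top edge. Stands upright in guide rails in the bay under the flap, its broad sides facing along the cleaner's x; 3 mm play in the guides, which reach 103 mm above the bench. It is drawn straight up; its underside starts 18 mm above the bench and must pass the cleaner's 170 mm top. Origin: centre of the underside.
- filter_tab (a point): Where to grip the filter's pull tab: 122 mm above the filter's underside, 10 mm below the tab's top. The tab is 12 (own x) by 60 (own y) by 32 mm high, centred on the top edge of the frame; gripped across own x from above, with more than 50 mm free to either side of it in the bay.
- filter_mid (a point): Centre of the filter's frame, 50 mm above its underside.
- lamp: Standing LED work light, fixed on the bench: panel 180 wide by 150 high by 30 mm thick, its centre 190 mm above the bench, in a tubular steel stand (204 mm wide over the tubes, feet reaching 53 mm in front of the panel, 16 mm high). Origin: on the bench under the lit face; the lit face looks along own -x, level.
- lamp_face (a point): Centre of the light's lit face, 190 mm above the bench. Axes as the lamp's: -x points straight out of the lit face, y is level along the face, z up.
- hammer: Bystander: tack hammer, wooden handle, 260 mm long, lying on the bench. Origin under its grip.
- lifter: Bystander: staple lifter with wooden handle, 190 mm long, lying on the bench.
- staple_gun: Bystander: staple gun lying on its side, about 210 by 160 by 48 mm.
- tin: Bystander: metal tin, 84 mm across, 100 mm high. Origin under its centre.
- jar: Bystander: glass jar with steel cap, 68 mm across, 90 mm high. Origin under its centre.
- tape: Bystander: tape measure, 66 by 62 by 34 mm. Origin under its centre.
There are look-alikes about, which are no part of the job. What is shaped like the carton but purple or red is not meant.

How it is judged:
By the outcome, as a careful person would: the job done as asked, in the order asked, and still so for the second after the job is handed in, while the arm keeps its last pose, push and grip.
It also fails if it takes over 72 s, if anything falls off the work surface, if the arm or the gripper's body presses on something with over 40 N, if the wrist force passes 120 N, or if a joint passes its speed limit or range.

## Working session

There is one attempt and no reset: what is moved stays moved. The work goes in short steps, Python scripts to look and compute and a tool call to move; the robot and the scene stay as the last step left them, time stands still between calls to the robot, and variables do not carry over. Pictures are saved under pics/ and viewed, and the job is handed in when it is done.

Besides the shell and the picture viewer there is one more tool, called by a JSON object that holds its "method" and its "body", one argument or row to a line. play_rows: Moves the arm, as the interface text tells. Its arguments: {"type":"object","properties":{"deltas":{"type":"array","items":{"type":"number"}}},"required":["deltas"]}

```bash
ls; mkdir -p pics
python3 - <<'E'
from station import r, eyes
import cv2
s=r.sense()
for k,v in s.items(): print(k,v)
for n in ["scene","top","wrist"]:
    c=eyes.capture(n); cv2.imwrite(f"pics/{n}0.png",c["img"])
    print(n,{k:v for k,v in c.items() if k!="img"})
E
```

```text
pics
time_s 0.0
joints [-5.72052516e+01  2.20904460e+01  3.78160831e-01 -3.03398376e-02
 -6.84132251e+01 -1.48178214e+01]
joint_velocities [ 0.02277821  0.01077519 -0.01787695  0.01114091 -0.01274893  0.01547665]
effort [-8.41019278e-05 -3.90664887e+01  1.87405944e+01  4.21991095e+00
  1.09867533e-02 -1.95784723e-04]
tcp_pos [ 0.19273247 -0.59387854  0.2214484 ]
ee_rot [[ 9.51241124e-01 -7.72541603e-04 -3.08447286e-01]
 [ 3.08448241e-01  2.10807771e-03  9.51238791e-01]
 [-8.46406934e-05 -9.99997480e-01  2.24357931e-03]]
wrist_force [-0.16431245 -0.0063892   0.50626698]
moment [-0.03888888  0.02284848 -0.01447536]
gripper_width 1.0037415435741848
scene {'vfov': 50.22597253623661, 'cx': 325.62530874798574, 'cy': 232.0961516931767, 'distortion': array([-0.12011921,  0.        ,  0.        ,  0.        ,  0.        ]), 'R': array([[-0.86056378,  0.50926618, -0.00882795],
       [ 0.41032701,  0.68289843, -0.60438521],
       [-0.30176435, -0.52373437, -0.79664333]]), 't': array([ 0.42210411, -0.11854759,  1.48114164])}
top {'vfov': 50.997721186475715, 'cx': 317.85585127664484, 'cy': 241.67341710540416, 'distortion': array([0.0489457, 0.       , 0.       , 0.       , 0.       ]), 'R': array([[ 0.01769801, -0.99969487,  0.01723213],
       [-0.99306159, -0.01957932, -0.115954  ],
       [ 0.11625602, -0.01506041, -0.99310509]]), 't': array([1.75393306e-04, 4.86980627e-01, 1.35205041e+00])}
wrist {'vfov': 70.23617294846127, 'cx': 318.27392311608014, 'cy': 239.65288052368768, 'distortion': array([-0.04118342,  0.        ,  0.        ,  0.        ,  0.        ]), 'tool_from_camera': array([[-5.96521171e-04,  9.55612794e-01,  2.94624899e-01,
        -8.25424730e-02],
       [ 9.99140915e-04, -2.94624235e-01,  9.55612663e-01,
        -1.62089937e-01],
       [ 9.99999323e-01,  8.64414976e-04, -7.79042248e-04,
        -2.77747143e-05],
       [ 0.00000000e+00,  0.00000000e+00,  0.00000000e+00,
         1.00000000e+00]])}
```

View pics/scene0.png

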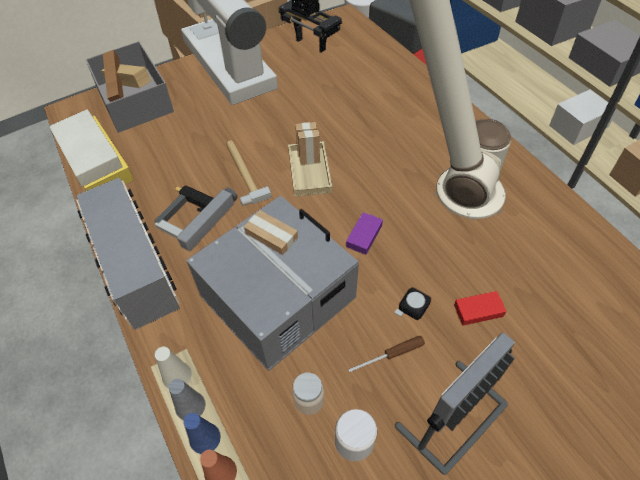

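View pics/top0.png

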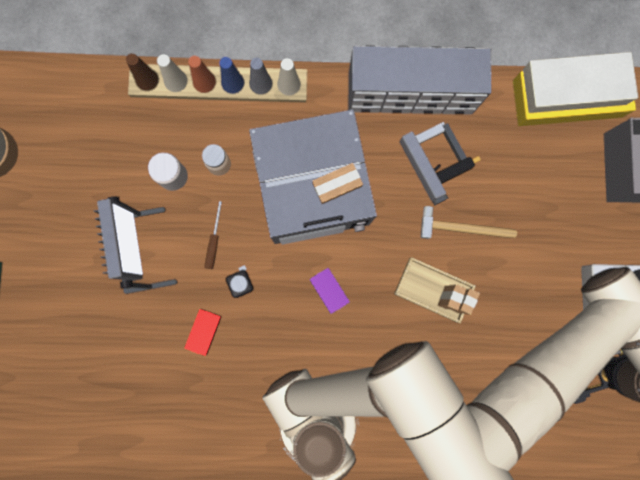

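View pics/wrist0.png

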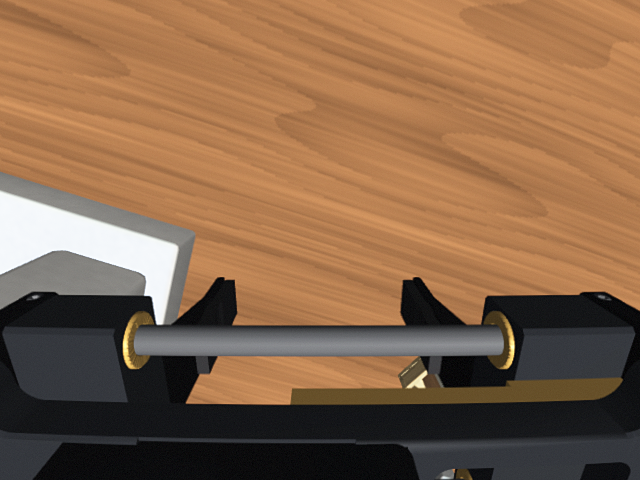

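The scene camera looks from behind the cleaner. The carton with its white band lies on the flap near scene (270,232) and top (337,184). The tray is at top (437,290) with two cartons standing in it. The lamp is at top (125,240) with its face towards -y. I'll zoom in for exact corners.

```bash
cat > h.py <<'E'
import numpy as np, cv2, pickle
def K(c):
    f=240/np.tan(np.radians(c["vfov"]/2)); return np.array([[f,0,c["cx"]],[0,f,c["cy"]],[0,0,1.]])
def pose(c):
    if "R" in c: return c["R"],c["t"]
    # wrist: c["T"] = world from tool 4x4
    W=c["T"]@c["tool_from_camera"]; R=W[:3,:3].T; return R,-R@W[:3,3]
def ray(c,uv):
    p=cv2.undistortPoints(np.array(uv,float).reshape(-1,1,2),K(c),c["distortion"]).reshape(-1,2)
    R,t=pose(c); d=np.c_[p,np.ones(len(p))]@R; return -R.T@t,d
def onz(c,uv,z):
    o,d=ray(c,uv); return o+d*((z-o[2])/d[:,2])[:,None]
def proj(c,X):
    R,t=pose(c); return cv2.projectPoints(np.array(X,float).reshape(-1,1,3),cv2.Rodrigues(R)[0],t,K(c),c["distortion"])[0].reshape(-1,2)
def tri(c1,u1,c2,u2):
    o1,d1=ray(c1,u1);o2,d2=ray(c2,u2); out=[]
    for a,b in zip(d1,d2):
        s=np.linalg.lstsq(np.c_[a,-b],o2-o1,rcond=None)[0]; p,q=o1+a*s[0],o2+b*s[1]; out.append(np.r_[(p+q)/2,np.linalg.norm(p-q)])
    return np.array(out)
def snap(name,fn=None):
    from station import r,eyes
    s=r.sense(); c=eyes.capture(name)
    if name=="wrist":
        T=np.eye(4);T[:3,:3]=s["ee_rot"];T[:3,3]=s["tcp_pos"];c["T"]=T
    if fn: pickle.dump(c,open(f"pics/{fn}.pkl","wb")); cv2.imwrite(f"pics/{fn}.png",c["img"])
    return c
def load(fn): return pickle.load(open(f"pics/{fn}.pkl","rb"))
def crop(c,x0,y0,x1,y1,fn,s=4):
    cv2.imwrite(f"pics/{fn}.png",cv2.resize(c["img"][y0:y1,x0:x1],None,fx=s,fy=s,interpolation=cv2.INTER_CUBIC))
E
python3 - <<'E'
from h import *
s=snap("scene","s1"); t=snap("top","t1")
crop(t,240,100,400,250,"t1a",5); crop(t,380,240,500,340,"t1b",6); crop(t,80,180,200,300,"t1c",5)
crop(s,180,180,370,370,"s1a",4); crop(s,270,110,350,210,"s1b",6);crop(s,390,320,530,480,"s1c",4)
E
```

```text
(no output)
```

View pics/t1a.png

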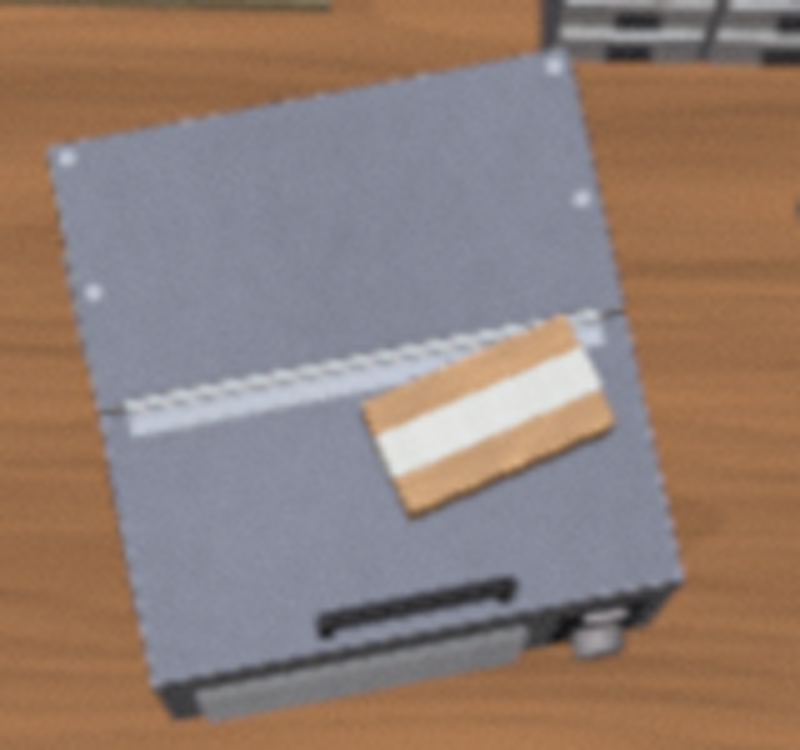

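View pics/t1b.png

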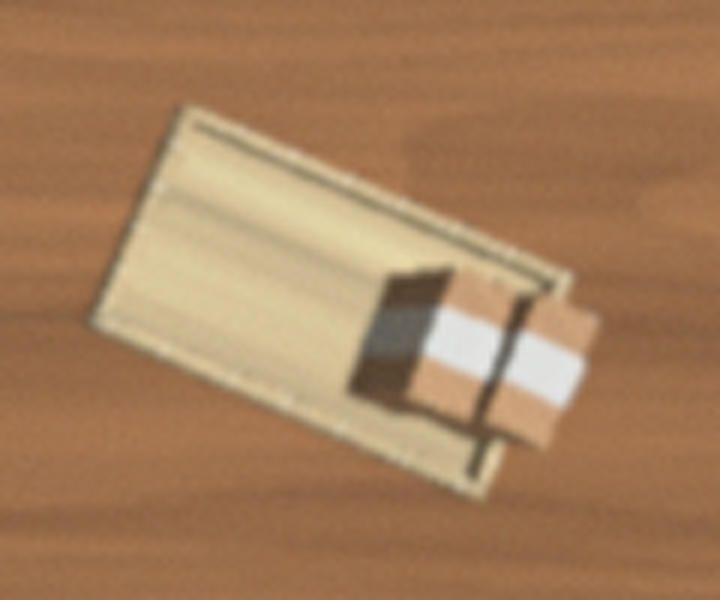

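View pics/t1c.png

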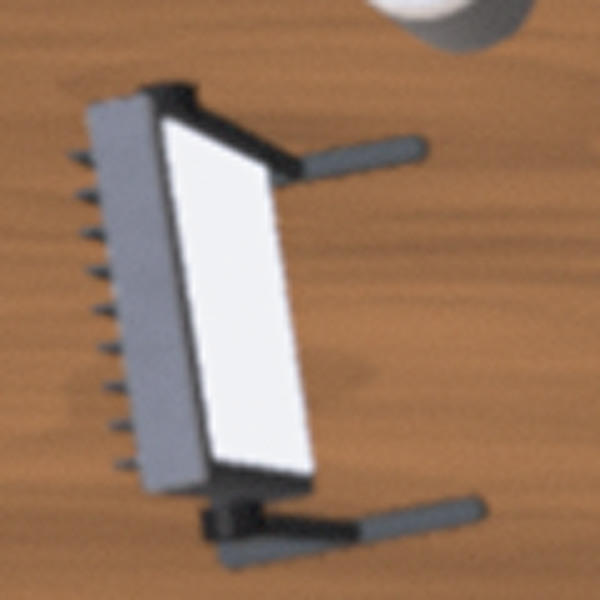

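View pics/s1a.png

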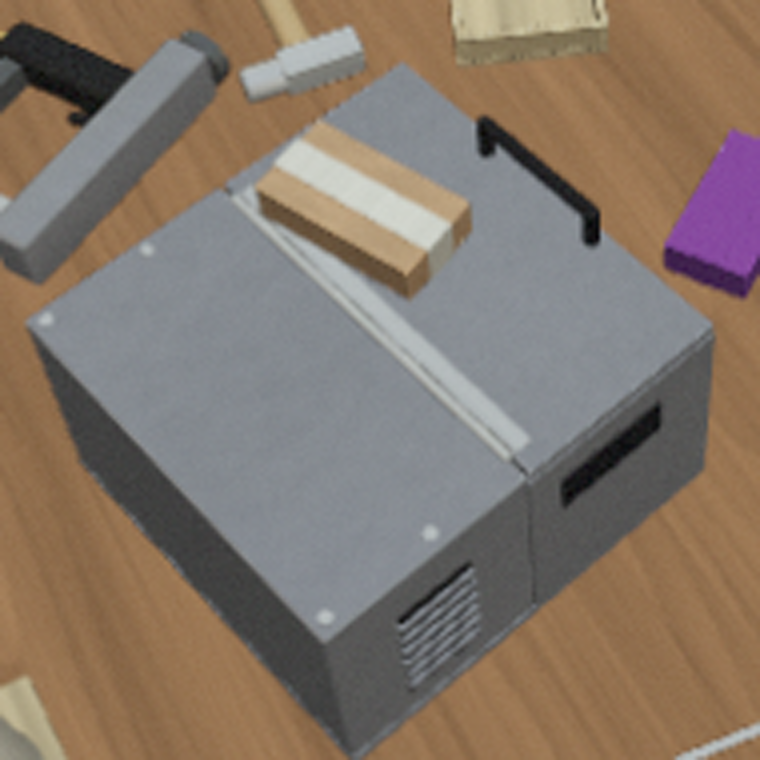

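View pics/s1b.png

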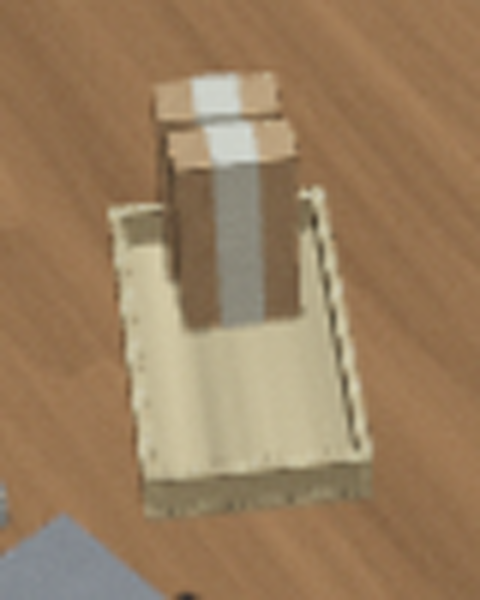

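View pics/s1c.png

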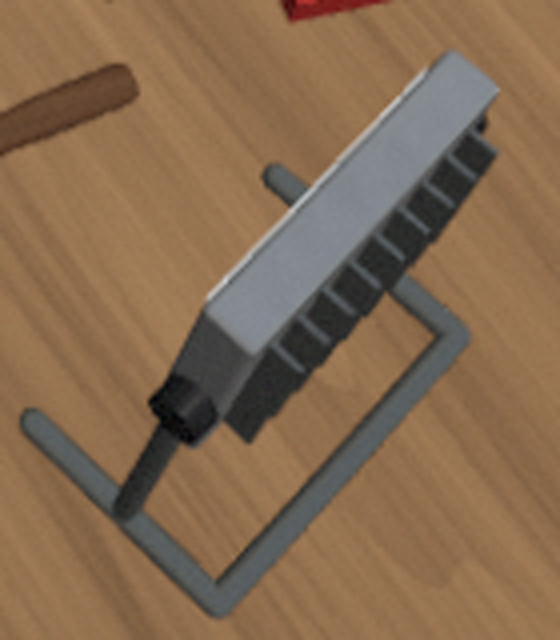

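```bash
cat > m1.py <<'E'
from h import *
s=load("s1"); t=load("t1")
def P(l,sc,x0,y0): return [((x+.5)/sc-.5+x0,(y+.5)/sc-.5+y0) for x,y in l]
np.set_printoptions(precision=4,suppress=True)
print("cam top",ray(t,[(0,0)])[0])
c=onz(t,P([(50,148),(568,50),(683,580),(155,685),(100,410),(625,312)],5,240,100),.17)
print("cleaner RL RR FR FL h1 h2\n",c[:,:2])
cs=onz(s,P([(28,322),(326,640),(713,330),(403,63),(226,190),(530,470)],4,180,180),.17)
print("from scene: RR RL FL FR hR hL\n",cs[:,:2])
print("handle",onz(t,P([(322,622),(514,588)],5,240,100),.196)[:,:2]); 
hs=P([(481,122),(592,214)],4,180,180); print("handle scene",onz(s,hs,.2)[:,:2])
k=onz(t,P([(362,405),(565,318),(610,425),(412,513)],5,240,100),.198); print("carton top\n",k[:,:2], np.linalg.norm(np.diff(k[:,:2],axis=0),axis=1))
ks=onz(s,P([(318,123),(470,208),(410,273),(258,190)],4,180,180),.198); print("carton scene\n",ks[:,:2], np.linalg.norm(np.diff(ks[:,:2],axis=0),axis=1))
tr=onz(t,P([(185,105),(575,275),(485,500),(92,322)],6,380,240),.03); print("tray\n",tr[:,:2],np.linalg.norm(np.diff(tr[:,:2],axis=0),axis=1), tr.mean(0))
ts=onz(s,P([(112,210),(320,190),(370,460),(147,480)],6,270,110),.03); print("tray scene\n",ts[:,:2],np.linalg.norm(np.diff(ts[:,:2],axis=0),axis=1),ts.mean(0))
l=onz(t,P([(150,95),(210,488),(145,490),(88,105)],5,80,180),.265); print("lamp top\n",l[:,:2],np.linalg.norm(np.diff(l[:,:2],axis=0),axis=1))
ls=onz(s,P([(207,308),(447,52),(497,92),(255,352)],4,390,320),.265); print("lamp scene\n",ls[:,:2],np.linalg.norm(np.diff(ls[:,:2],axis=0),axis=1))
E
python3 m1.py
```

```text
cam top [0.3264 0.0301 1.3992]
cleaner RL RR FR FL h1 h2
 [[ 0.7512  0.1878]
 [ 0.8086 -0.0721]
 [ 0.5382 -0.132 ]
 [ 0.4806  0.1278]
 [ 0.6178  0.1589]
 [ 0.6736 -0.1021]]
from scene: RR RL FL FR hR hL
 [[ 0.8096 -0.0703]
 [ 0.751   0.1889]
 [ 0.4833  0.1309]
 [ 0.5395 -0.1318]
 [ 0.6741 -0.098 ]
 [ 0.6142  0.156 ]]
handle [[ 0.5096  0.0461]
 [ 0.5281 -0.0466]]
handle scene [[ 0.532  -0.0435]
 [ 0.511   0.0469]]
carton top
 [[ 0.6165  0.0288]
 [ 0.6621 -0.0698]
 [ 0.6092 -0.0923]
 [ 0.5636  0.0035]] [0.1086 0.0575 0.1061]
carton scene
 [[ 0.6128 -0.0933]
 [ 0.5668  0.0067]
 [ 0.6165  0.0291]
 [ 0.6639 -0.0666]] [0.1101 0.0545 0.1067]
tray
 [[ 0.4493 -0.2445]
 [ 0.3757 -0.4203]
 [ 0.2744 -0.3779]
 [ 0.3501 -0.202 ]] [0.1906 0.1098 0.1914] [ 0.3624 -0.3112  0.03  ]
tray scene
 [[ 0.3757 -0.4184]
 [ 0.2773 -0.3761]
 [ 0.3518 -0.2024]
 [ 0.4486 -0.246 ]] [0.1071 0.1889 0.1062] [ 0.3633 -0.3107  0.03  ]
lamp top
 [[0.5478 0.4845]
 [0.3712 0.447 ]
 [0.3699 0.4752]
 [0.5425 0.5115]] [0.1805 0.0282 0.1764]
lamp scene
 [[0.5481 0.4865]
 [0.3797 0.4497]
 [0.3735 0.4772]
 [0.5425 0.5125]] [0.1724 0.0282 0.1727]
```

The two views agree to 2–3 mm:
- **Cleaner:** top centre (0.645, 0.0285), yaw 12.5°
- **Carton:** middle (0.614, -0.032), long axis at 115°
- **Tray:** centre (0.363, -0.311), yaw -22.7°

The tool always points down. I'll grip the carton across its 60 mm width, 15 mm off its middle, then tip it upright against the cleaner's side edge.

```bash
cat > plan.py <<'E'
import numpy as np, sys
from station import r
def plan(xyz,yaw,n,claw,start=None):
    s=r.sense(); R=np.array(s["ee_rot"]); p=np.array(s["tcp_pos"])
    y0=np.degrees(np.arctan2(R[1,0],R[0,0])); dy=(yaw-y0+180)%360-180
    print("t",round(s["time_s"],2),"tcp",p.round(4),"yaw",round(y0,1),"dyaw",round(dy,1),"F",np.round(s["wrist_force"],1),"w",round(s["gripper_width"]*87,1))
    cur=p.copy(); cy=y0; rows=[]
    for i in range(1,n+1):
        u=i/n; u=u*u*(3-2*u) if n>=6 else u
        tgt=p+(np.array(xyz)-p)*u; ty=y0+dy*u
        a=np.radians(cy); X=np.array([np.cos(a),np.sin(a),0]); Z=np.array([-np.sin(a),np.cos(a),0])
        d=tgt-cur; m=np.round([d@X*1000,-d[2]*1000,d@Z*1000]).astype(int); ro=round(-np.radians(ty-cy),2)
        cur=cur+(X*m[0]+Z*m[2]-np.array([0,0,1])*m[1])/1000; cy=cy-np.degrees(ro)
        rows.append([claw,*m.tolist(),ro])
    for k in range(0,n,10): print(sum(rows[k:k+10],[]))
    print("end",cur.round(4),round(cy,1))
E
python3 - <<'E'
from plan import *
plan([.6077,-.0184,.25],115,23,0)
E
python3 - <<'E'
from h import *
t=load("t1")
print(onz(t,[(443,200),(402,140),(470,160),(428,222),(428,235),(214,157),(165,170),(330,290)],.03))
E
```

```text
t 0.25 tcp [ 0.1928 -0.5942  0.222 ] yaw 18.0 dyaw 97.0 F [ 0.  -0.3  0.9] w 86.9
[0, 3, 0, 2, np.float64(-0.01), 0, 9, -1, 7, np.float64(-0.03), 0, 15, 0, 10, np.float64(-0.04), 0, 20, -1, 12, np.float64(-0.06), 0, 26, -1, 14, np.float64(-0.07), 0, 31, -2, 14, np.float64(-0.08), 0, 35, -1, 13, np.float64(-0.09), 0, 39, -2, 10, np.float64(-0.09), 0, 43, -1, 7, np.float64(-0.1), 0, 45, -2, 2, np.float64(-0.11)]
[0, 46, -2, -2, np.float64(-0.11), 0, 45, -2, -7, np.float64(-0.11), 0, 45, -2, -12, np.float64(-0.11), 0, 41, -1, -17, np.float64(-0.11), 0, 38, -2, -20, np.float64(-0.1), 0, 34, -2, -22, np.float64(-0.1), 0, 29, -1, -24, np.float64(-0.09), 0, 24, -2, -24, np.float64(-0.08), 0, 19, -1, -22, np.float64(-0.07), 0, 15, -1, -19, np.float64(-0.05)]
[0, 10, 0, -15, np.float64(-0.05), 0, 6, -1, -9, np.float64(-0.02), 0, 1, 0, -4, np.float64(-0.01)]
end [ 0.6081 -0.0187  0.25  ] 114.8
[[ 0.60970386 -0.33518864  0.03      ]
 [ 0.77841657 -0.22160723  0.03      ]
 [ 0.72457596 -0.4113233   0.03      ]
 [ 0.54726757 -0.2933014   0.03      ]
 [ 0.51112544 -0.29304241  0.03      ]
 [ 0.71753414  0.30167277  0.03      ]
 [ 0.67724567  0.43410757  0.03      ]
 [ 0.35554353 -0.02592573  0.03      ]]
```

{"method": "play_rows", "body": {
  "deltas": [0,3,0,2,-0.01,0,9,-1,7,-0.03,0,15,0,10,-0.04,0,20,-1,12,-0.06,0,26,-1,14,-0.07,0,31,-2,14,-0.08,0,35,-1,13,-0.09,0,39,-2,10,-0.09,0,43,-1,7,-0.1,0,45,-2,2,-0.11]
}}

```text
time_s: 1.25
tcp_pos: [0.3612, -0.3599, 0.2339]
ee_rot: [[0.54, 0.001, -0.842], [0.842, -0.0, 0.54], [0.0, -1.0, -0.001]]
wrist_force: [0.6, 1.0, 0.6]
gripper_width: 0.997
```

{"method": "play_rows", "body": {
  "deltas": [0,46,-2,-2,-0.11,0,45,-2,-7,-0.11,0,45,-2,-12,-0.11,0,41,-1,-17,-0.11,0,38,-2,-20,-0.1,0,34,-2,-22,-0.1,0,29,-1,-24,-0.09,0,24,-2,-24,-0.08,0,19,-1,-22,-0.07,0,15,-1,-19,-0.05]
}}

```text
time_s: 2.25
tcp_pos: [0.5886, -0.0422, 0.2498]
ee_rot: [[-0.352, 0.0, -0.936], [0.936, 0.0, -0.352], [0.0, -1.0, -0.0]]
wrist_force: [-0.2, 0.2, 1.2]
gripper_width: 1.001
```

{"method": "play_rows", "body": {
  "deltas": [0,10,0,-15,-0.05,0,6,-1,-9,-0.02,0,1,0,-4,-0.01,0,0,5,0,0,0,0,5,0,0,0,0,5,0,0,0,0,0,0,0,0,0,0,0,0,0,0,0,0,0,0,0,0,0,0]
}}

```text
time_s: 3.25
tcp_pos: [0.6083, -0.019, 0.2359]
ee_rot: [[-0.419, 0.001, -0.908], [0.908, 0.0, -0.419], [-0.0, -1.0, -0.001]]
wrist_force: [0.5, -0.4, -0.1]
gripper_width: 0.998
```

Run:
```python
from plan import *
from h import *
plan([.6077,-.0184,.1745],115,8,0)
snap("wrist","w1")
```

```text
t 3.25 tcp [ 0.6083 -0.019   0.2359] yaw 114.8 dyaw 0.2 F [ 0.5 -0.4 -0.1] w 86.8
[0, 0, 3, 0, np.float64(-0.0), 0, 0, 7, 0, np.float64(-0.0), 0, 0, 9, 0, np.float64(-0.0), 0, 0, 12, 0, np.float64(-0.0), 0, 1, 11, 0, np.float64(-0.0), 0, 0, 10, 0, np.float64(-0.0), 0, 0, 7, 0, np.float64(-0.0), 0, 0, 2, 0, np.float64(-0.0)]
end [ 0.6079 -0.0181  0.1749] 114.8
```

View pics/w1.png

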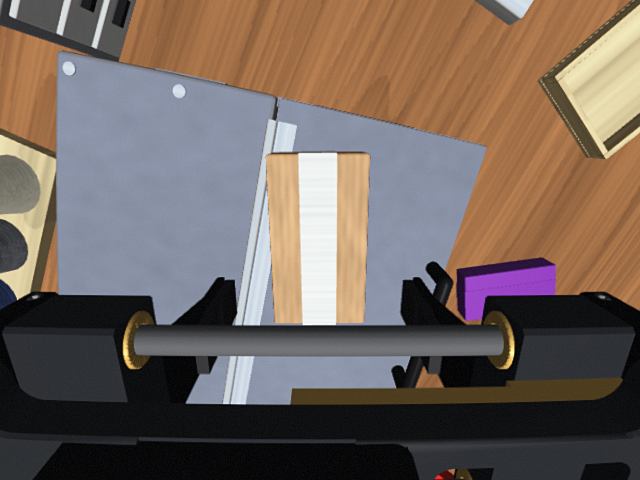

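Run:
```python
from h import *
c=load("w1"); p=onz(c,[(267,154),(369,154),(365,324),(275,324)],.198); print(p, p.mean(0)); 
print((np.linalg.inv(c["T"])@np.r_[p.T,np.ones((1,4))]).T)
p=onz(c,[(58,52),(276,97),(486,147)],.17); print(p)
```

```text
[[ 0.66336504 -0.07155753  0.198     ]
 [ 0.61050492 -0.09602138  0.198     ]
 [ 0.5624186   0.00279844  0.198     ]
 [ 0.61677713  0.02797505  0.198     ]] [ 0.61326642 -0.03420136  0.198     ]
[[-0.07078587  0.03791428 -0.02792452  1.        ]
 [-0.07082182  0.03787893  0.03032211  1.        ]
 [ 0.03905447  0.0378591   0.03252454  1.        ]
 [ 0.03910896  0.03789545 -0.02738128  1.        ]]
[[ 0.80899022 -0.07220234  0.17      ]
 [ 0.67473954 -0.10301941  0.17      ]
 [ 0.53891619 -0.13306151  0.17      ]]
```

The carton spans tool x -71 to +39 mm, centred to within 2 mm across the jaws. Next I descend, grip and lift a little.

{"method": "play_rows", "body": {
  "deltas": [0,0,4,1,0,0,0,8,0,0,0,0,12,0,0,0,0,12,0,0,0,0,11,0,0,0,0,9,0,0,0,0,5,0,0,255,0,0,0,0,255,0,0,0,0,255,0,0,0,0]
}}

```text
time_s: 4.3
tcp_pos: [0.6077, -0.0193, 0.1752]
ee_rot: [[-0.42, 0.001, -0.908], [0.908, 0.0, -0.42], [-0.0, -1.0, -0.001]]
wrist_force: [0.6, 0.6, 0.3]
gripper_width: 0.811
```

{"method": "play_rows", "body": {
  "deltas": [255,0,0,0,0,255,0,0,0,0,255,0,-5,0,0,255,0,-8,0,0,255,0,-10,0,0,255,0,-10,0,0,255,0,-8,0,0,255,0,-4,0,0,255,0,0,0,0,255,0,0,0,0]
}}

```text
time_s: 5.3
tcp_pos: [0.607, -0.0193, 0.2193]
ee_rot: [[-0.419, -0.001, -0.908], [0.908, 0.0, -0.419], [0.0, -1.0, 0.0]]
wrist_force: [-0.4, -0.6, -1.7]
gripper_width: 0.686
```

Run:
```python
from plan import *
from h import *
plan([.6077,-.0184,.22],115,8,255)
snap("wrist","w2");c=snap("scene","s2"); crop(c,180,130,370,270,"s2a",4)
```

```text
t 5.3 tcp [ 0.607  -0.0193  0.2193] yaw 114.8 dyaw 0.2 F [-0.4 -0.6 -1.7] w 59.7
[255, 0, 0, 0, np.float64(-0.0), 255, 0, 0, 0, np.float64(-0.0), 255, 0, 0, 0, np.float64(-0.0), 255, 0, 0, 0, np.float64(-0.0), 255, 0, 0, -1, np.float64(-0.0), 255, 0, -1, 0, np.float64(-0.0), 255, 1, 0, 0, np.float64(-0.0), 255, 0, 0, 0, np.float64(-0.0)]
end [ 0.6075 -0.018   0.2203] 114.8
```

View pics/w2.png

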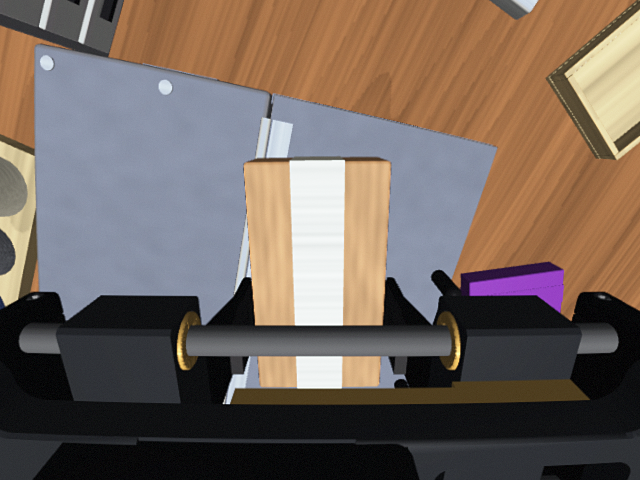

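View pics/s2a.png

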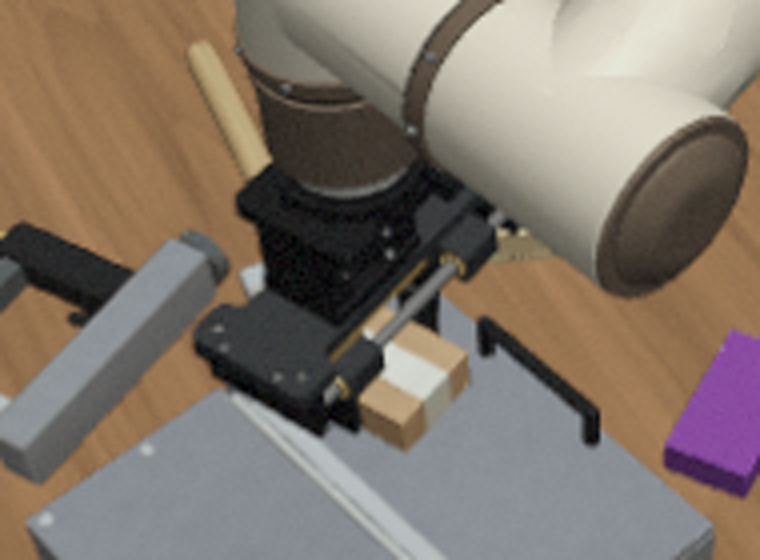

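Run:
```python
from h import *
c=load("w2"); Ti=np.linalg.inv(c["T"])
for z in (.236,.240,.243,.246):
  p=onz(c,[(244,162),(391,161),(257,325),(384,325)],z); q=(Ti@np.r_[p.T,np.ones((1,4))]).T; print(z,np.linalg.norm(p[0]-p[1]),np.linalg.norm(p[2]-p[3]),q[:,0])
```

```text
0.236 0.06143154635670314 0.061572838488351454 [-0.07035101 -0.07079368  0.00689068  0.00687567]
0.24 0.05974096350839028 0.05987836731118255 [-0.07064474 -0.07107523  0.00447128  0.00445668]
0.243 0.058473026372155644 0.058607513928305946 [-0.07086504 -0.0712864   0.00265672  0.00264243]
0.246 0.0572050892359209 0.05733666054542925 [-0.07108534 -0.07149756  0.00084216  0.00082818]
```

The carton is held level and doesn't droop, so I'll use the cleaner's right top edge to tip it.

Run:
```python
from plan import *
plan([.6412,-.1393,.2],102.5,8,255)
```

```text
t 5.4 tcp [ 0.6069 -0.0193  0.2189] yaw 114.8 dyaw -12.3 F [-0.4 -0.8 -1.7] w 59.3
[255, -5, 1, 1, np.float64(0.01), 255, -14, 2, 2, np.float64(0.02), 255, -20, 3, 2, np.float64(0.04), 255, -23, 3, 2, np.float64(0.04), 255, -23, 4, 1, np.float64(0.04), 255, -20, 3, 0, np.float64(0.03), 255, -14, 2, 0, np.float64(0.03), 255, -5, 1, 0, np.float64(0.0)]
end [ 0.6409 -0.139   0.1999] 102.8
```

{"method": "play_rows", "body": {
  "deltas": [255,-5,1,1,0.01,255,-14,2,2,0.02,255,-20,3,2,0.04,255,-23,3,2,0.04,255,-23,4,1,0.04,255,-20,3,0,0.03,255,-14,2,0,0.03,255,-5,1,0,0,255,0,5,0,0,255,0,8,0,0]
}}

```text
time_s: 6.4
tcp_pos: [0.6415, -0.1387, 0.1877]
ee_rot: [[-0.222, 0.001, -0.975], [0.975, 0.0, -0.222], [-0.0, -1.0, -0.001]]
wrist_force: [0.4, 0.8, -1.2]
gripper_width: 0.689
```

{"method": "play_rows", "body": {
  "deltas": [255,0,7,0,0,255,0,6,0,0,255,0,6,0,0,255,0,6,0,0,255,1,6,0,0,255,1,6,0,0,255,1,5,0,0,255,0,4,0,0,255,0,3,0,0,255,0,0,0,0]
}}

```text
time_s: 7.4
tcp_pos: [0.6428, -0.1382, 0.1432]
ee_rot: [[-0.223, 0.007, -0.975], [0.975, -0.005, -0.223], [-0.006, -1.0, -0.006]]
wrist_force: [-0.9, -6.1, 10.4]
gripper_width: 0.687
```

Run:
```python
from plan import *
from h import *
s=r.sense(); p=np.array(s["tcp_pos"]); a=np.radians(12.5); d=p[:2]-[.645,.0285]
print(p,s["wrist_force"],s["gripper_width"]*87,"own",d@[np.cos(a),np.sin(a)],d@[-np.sin(a),np.cos(a)])
snap("wrist","w3");c=snap("scene","s3"); crop(c,180,110,370,270,"s3a",4)
```

```text
[ 0.64275423 -0.13823076  0.14317187] [-0.89306451 -6.07646472 10.39099405] 59.739293501778945 own -0.03827967448187119 -0.16229250477104923
```

View pics/w3.png

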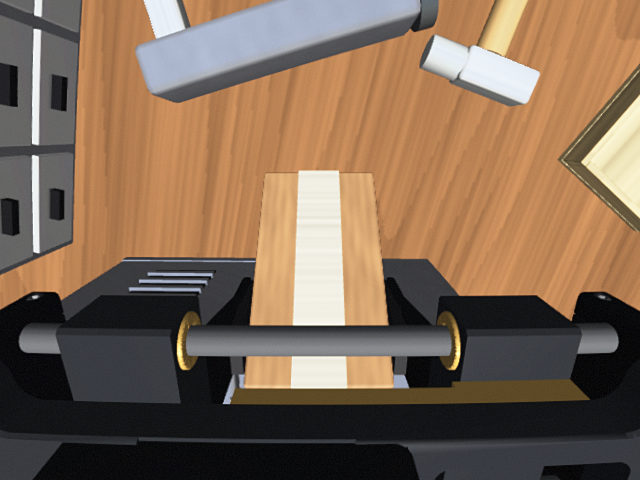

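View pics/s3a.png

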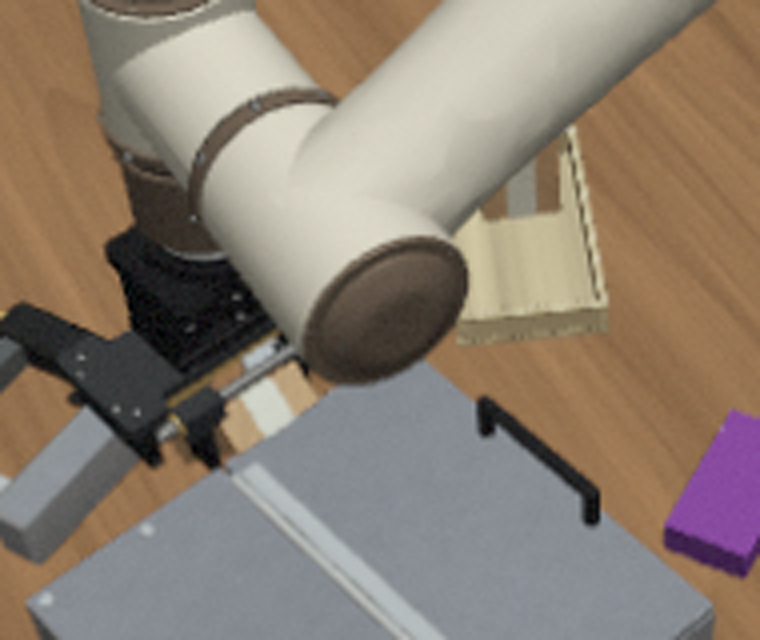

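The tipping works: the free end is about 50 mm lower, and the force is about 12 N. I'll carry on down and in towards the cleaner wall.

{"method": "play_rows", "body": {
  "deltas": [255,0,4,0,0,255,1,4,0,0,255,1,2,0,0,255,2,1,0,0,255,2,0,0,0,255,2,0,0,0,255,2,0,0,0,255,1,0,0,0,255,0,0,0,0,255,0,0,0,0]
}}

```text
time_s: 8.5
tcp_pos: [0.643, -0.1333, 0.1328]
ee_rot: [[-0.222, 0.013, -0.975], [0.975, -0.012, -0.222], [-0.014, -1.0, -0.01]]
wrist_force: [6.2, -24.7, 5.5]
gripper_width: 0.686
```

```bash
cat > own.py <<'E'
from plan import *
from h import *
def own():
    s=r.sense(); p=np.array(s["tcp_pos"]); a=np.radians(12.5); d=p[:2]-[.645,.0285]
    print(round(s["time_s"],2),p.round(4),np.round(s["wrist_force"],1),s["gripper_width"]*87,"own",d@[np.cos(a),np.sin(a)],d@[-np.sin(a),np.cos(a)])
E
python3 - <<'E'
from own import *
own(); snap("wrist","w4")
E
```

```text
8.5 [ 0.643  -0.1333  0.1328] [  6.2 -24.7   5.5] 59.64261014147641 own -0.03698444575156382 -0.15756072365530446
```

View pics/w4.png

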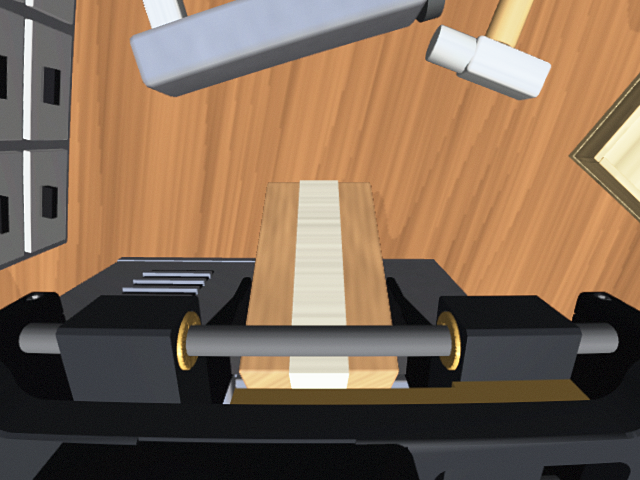

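Tilt is about 55° and the carton has slid a little in the grip, so the lever on the short end is used up. I'll turn the tool half round so the lower end leans towards the cleaner's side wall, then push that end against the wall to finish.

{"method": "play_rows", "body": {
  "deltas": [255,-8,0,0,0,255,-13,0,0,0,255,-16,1,0,0,255,-14,1,0,0,255,-10,1,0,0.06,255,0,1,0,0.14,255,0,1,0,0.15,255,0,1,0,0.15,255,0,1,0,0.15,255,0,1,0,0.15]
}}

```text
time_s: 9.55
tcp_pos: [0.6516, -0.1852, 0.1186]
ee_rot: [[0.551, -0.001, -0.835], [0.835, 0.0, 0.551], [-0.0, -1.0, 0.001]]
wrist_force: [-0.3, -0.3, -1.0]
gripper_width: 0.689
```

{"method": "play_rows", "body": {
  "deltas": [255,0,0,0,0.15,255,0,0,0,0.15,255,0,0,0,0.15,255,0,0,0,0.15,255,0,0,0,0.15,255,0,0,0,0.15,255,0,0,0,0.15,255,0,0,0,0.15,255,0,0,0,0.15,255,0,0,0,0.15]
}}

```text
time_s: 10.55
tcp_pos: [0.6516, -0.1852, 0.1187]
ee_rot: [[0.872, -0.001, 0.49], [-0.49, 0.0, 0.872], [-0.001, -1.0, -0.0]]
wrist_force: [0.5, -0.3, -0.6]
gripper_width: 0.686
```

{"method": "play_rows", "body": {
  "deltas": [255,0,0,0,0.15,255,0,0,0,0.15,255,0,0,0,0.15,255,0,0,0,0.15,255,0,0,0,0.15,255,0,0,0,0.09,255,0,0,0,0,255,0,0,0,0,255,0,0,0,0,255,0,0,0,0]
}}

```text
time_s: 11.55
tcp_pos: [0.6516, -0.1849, 0.1194]
ee_rot: [[0.224, -0.0, 0.975], [-0.975, 0.0, 0.224], [-0.0, -1.0, -0.0]]
wrist_force: [0.2, 0.1, -0.5]
gripper_width: 0.686
```

Run:
```python
from own import *
own(); plan([.654,-.1845,.125],-77.5,4,255); snap("wrist","w5"); print(r.sense()["joints"])
```

```text
11.55 [ 0.6516 -0.1849  0.1194] [ 0.2  0.1 -0.5] 59.71189828739251 own -0.039718134947437214 -0.2098177959094162
t 11.55 tcp [ 0.6516 -0.1849  0.1194] yaw -77.1 dyaw -0.4 F [ 0.2  0.1 -0.5] w 59.7
[255, 0, -1, 1, np.float64(0.0), 255, 0, -2, 0, np.float64(0.0), 255, 0, -1, 1, np.float64(0.01), 255, 0, -2, 0, np.float64(-0.0)]
end [ 0.6536 -0.1845  0.1254] -77.7
[-2.19587140e+00  3.15894729e+01  8.07768917e-01 -1.22586708e-03
 -5.92241806e+01 -1.64897677e+02]
```

View pics/w5.png

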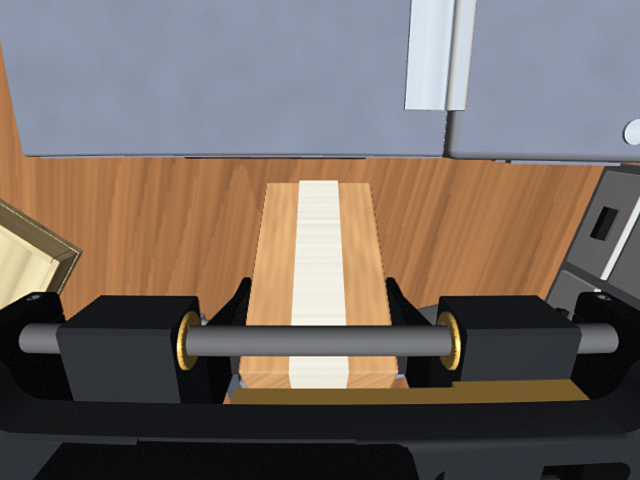

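{"method": "play_rows", "body": {
  "deltas": [255,-5,-1,0,0,255,-9,-1,0,0,255,-8,-1,0,0,255,-6,0,0,0,255,-6,0,0,0,255,-6,0,0,0,255,-6,0,0,0,255,-5,0,0,0,255,-5,0,0,0,255,-3,0,0,0]
}}

```text
time_s: 12.6
tcp_pos: [0.6414, -0.1304, 0.1268]
ee_rot: [[0.224, 0.009, 0.974], [-0.974, -0.006, 0.224], [0.008, -1.0, 0.007]]
wrist_force: [1.2, -9.7, 5.9]
gripper_width: 0.686
```

Run:
```python
from own import *
own(); snap("wrist","w6")
```

```text
12.6 [ 0.6414 -0.1304  0.1268] [ 1.2 -9.7  5.9] 59.67564933009256 own -0.03788763595584313 -0.15433886012898787
```

View pics/w6.png

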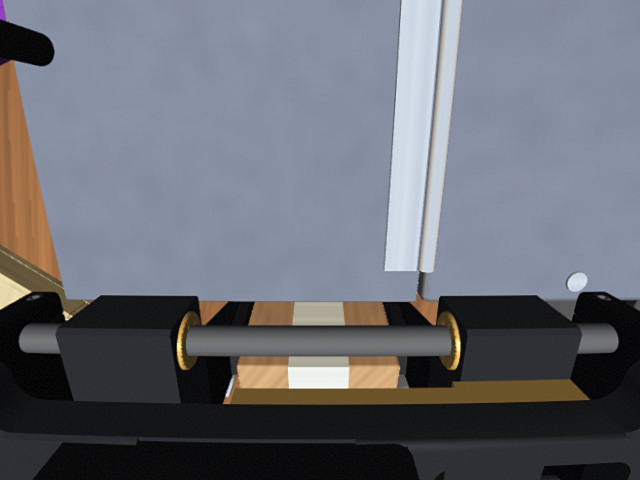

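{"method": "play_rows", "body": {
  "deltas": [255,-3,0,0,0,255,-2,0,0,0,255,-1,0,0,0,255,-1,0,0,0,255,0,0,0,0,255,6,0,0,0,255,12,0,0,0,255,16,0,0,0,255,16,0,0,0,255,10,0,0,0]
}}

```text
time_s: 13.65
tcp_pos: [0.6505, -0.1808, 0.122]
ee_rot: [[0.222, -0.001, 0.975], [-0.975, 0.0, 0.222], [-0.0, -1.0, -0.001]]
wrist_force: [0.2, 0.5, -1.4]
gripper_width: 0.684
```

Run:
```python
from own import *
own(); snap("wrist","w7"); snap("scene","s7")
```

```text
13.65 [ 0.6505 -0.1808  0.122 ] [ 0.2  0.5 -1.4] 59.515839422197125 own -0.03994998121917641 -0.20548071059611323
```

View pics/w7.png

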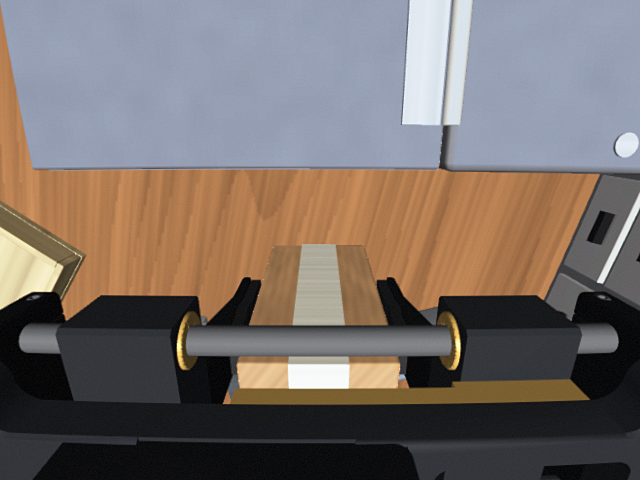

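View pics/s7.png

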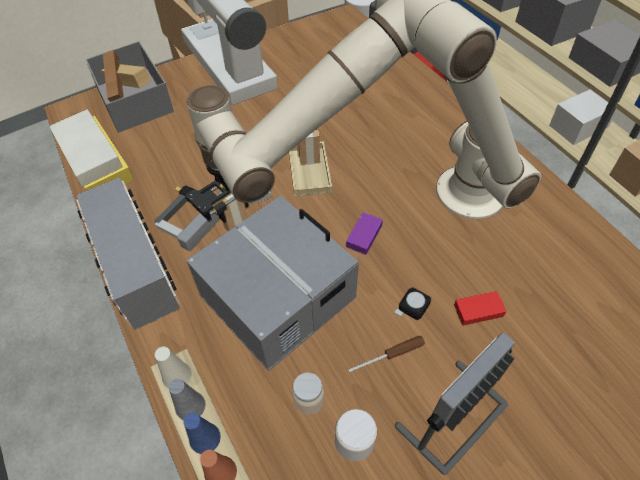

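Tilt is now about 7° from vertical, which the tray floor will square up. The joints allow yaw 67° at the tray, so I'm heading there.

Run:
```python
from plan import *
plan([.3742,-.2842,.12],67.3,26,255)
```

```text
t 13.75 tcp [ 0.6504 -0.1809  0.1219] yaw -77.3 dyaw 144.6 F [-0.8  0.1 -2.2] w 59.9
[255, 0, 0, -1, np.float64(-0.01), 255, 1, 0, -4, np.float64(-0.03), 255, 0, 0, -6, np.float64(-0.05), 255, 1, 0, -8, np.float64(-0.07), 255, -1, 0, -9, np.float64(-0.08), 255, -1, 0, -12, np.float64(-0.1), 255, -2, 0, -12, np.float64(-0.11), 255, -5, 0, -13, np.float64(-0.12), 255, -6, 1, -14, np.float64(-0.13), 255, -9, 0, -13, np.float64(-0.13)]
[255, -10, 0, -13, np.float64(-0.14), 255, -12, 0, -11, np.float64(-0.15), 255, -15, 0, -10, np.float64(-0.14), 255, -15, 0, -7, np.float64(-0.15), 255, -16, 0, -5, np.float64(-0.14), 255, -16, 0, -2, np.float64(-0.14), 255, -16, 0, -1, np.float64(-0.14), 255, -15, 1, 2, np.float64(-0.12), 255, -13, 0, 3, np.float64(-0.12), 255, -12, 0, 5, np.float64(-0.11)]
[255, -10, 0, 5, np.float64(-0.1), 255, -8, 0, 6, np.float64(-0.08), 255, -7, 0, 4, np.float64(-0.07), 255, -4, 0, 4, np.float64(-0.05), 255, -3, 0, 3, np.float64(-0.03), 255, -1, 0, 1, np.float64(-0.01)]
end [ 0.3738 -0.2845  0.1199] 67.1
```

{"method": "play_rows", "body": {
  "deltas": [255,0,0,-1,-0.01,255,1,0,-4,-0.03,255,0,0,-6,-0.05,255,1,0,-8,-0.07,255,-1,0,-9,-0.08,255,-1,0,-12,-0.1,255,-2,0,-12,-0.11,255,-5,0,-13,-0.12,255,-6,1,-14,-0.13,255,-9,0,-13,-0.13]
}}

```text
time_s: 14.75
tcp_pos: [0.5585, -0.2123, 0.1216]
ee_rot: [[0.873, -0.0, 0.488], [-0.488, 0.0, 0.873], [-0.0, -1.0, 0.0]]
wrist_force: [-0.8, 0.3, -0.6]
gripper_width: 0.684
```

{"method": "play_rows", "body": {
  "deltas": [255,-10,0,-13,-0.14,255,-12,0,-11,-0.15,255,-15,0,-10,-0.14,255,-15,0,-7,-0.15,255,-16,0,-5,-0.14,255,-16,0,-2,-0.14,255,-16,0,-1,-0.14,255,-15,1,2,-0.12,255,-13,0,3,-0.12,255,-12,0,5,-0.11]
}}

```text
time_s: 15.75
tcp_pos: [0.4113, -0.2686, 0.1208]
ee_rot: [[0.668, 0.0, -0.744], [0.744, -0.0, 0.668], [0.0, -1.0, -0.0]]
wrist_force: [-0.9, 0.7, -1.4]
gripper_width: 0.684
```

{"method": "play_rows", "body": {
  "deltas": [255,-10,0,5,-0.1,255,-8,0,6,-0.08,255,-7,0,4,-0.07,255,-4,0,4,-0.05,255,-3,0,3,-0.03,255,-1,0,1,-0.01,255,0,10,0,0,255,0,15,0,0,255,0,12,0,0,255,0,6,0,0]
}}

```text
time_s: 16.75
tcp_pos: [0.3734, -0.2827, 0.076]
ee_rot: [[0.387, -0.002, -0.922], [0.922, 0.001, 0.387], [0.0, -1.0, 0.002]]
wrist_force: [0.1, 0.3, -1.2]
gripper_width: 0.685
```

Run:
```python
from plan import *
from h import *
plan([.3742,-.2842,.061],67.3,4,255); snap("wrist","w8"); c=snap("scene","s8"); crop(c,250,100,370,210,"s8a",6)
```

```text
t 16.75 tcp [ 0.3734 -0.2827  0.076 ] yaw 67.2 dyaw 0.1 F [ 0.1  0.3 -1.2] w 59.6
[255, 0, 4, 0, np.float64(-0.0), 255, -1, 4, -1, np.float64(-0.0), 255, 0, 3, 0, np.float64(-0.0), 255, 0, 4, 0, np.float64(-0.0)]
end [ 0.3739 -0.284   0.061 ] 67.2
```

View pics/w8.png

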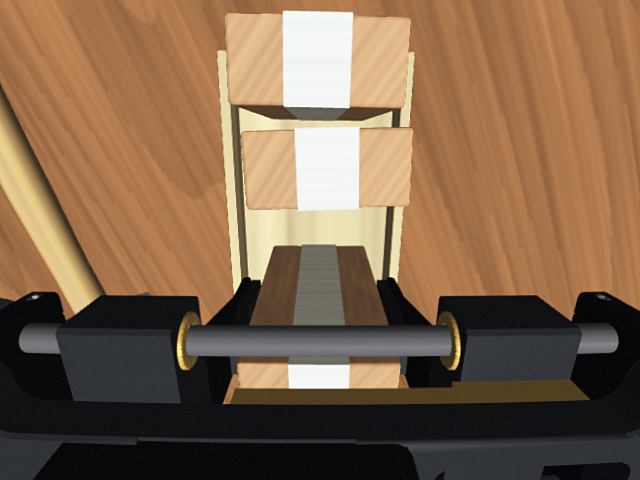

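View pics/s8a.png

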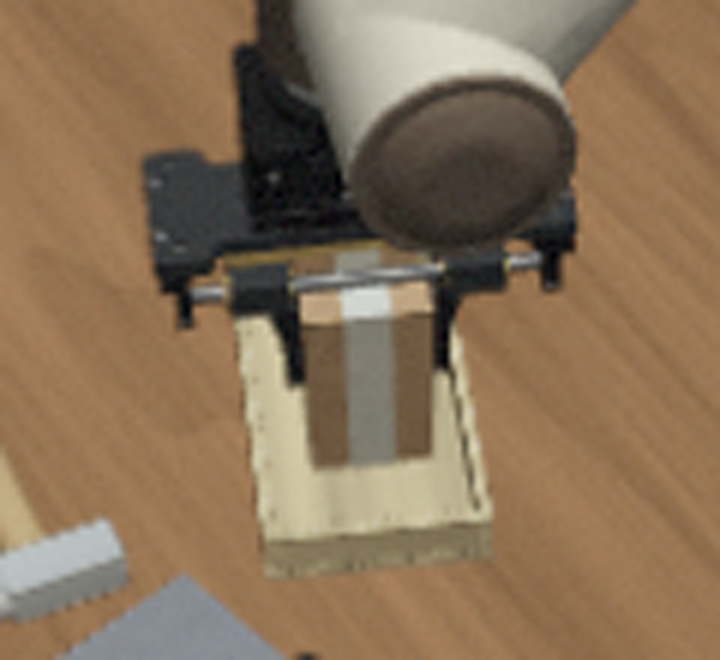

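{"method": "play_rows", "body": {
  "deltas": [255,0,4,0,0,255,0,4,0,0,255,0,2,0,0,255,0,2,0,0,255,0,1,0,0,255,0,1,0,0,255,0,1,0,0,255,0,1,0,0,255,0,1,0,0,255,0,0,0,0]
}}

```text
time_s: 17.85
tcp_pos: [0.3739, -0.2832, 0.0604]
ee_rot: [[0.387, -0.0, -0.922], [0.922, 0.0, 0.387], [-0.0, -1.0, 0.0]]
wrist_force: [0.8, -0.0, -1.8]
gripper_width: 0.69
```

{"method": "play_rows", "body": {
  "deltas": [255,0,1,0,0,255,0,1,0,0,255,0,1,0,0,255,0,1,0,0,255,0,1,0,0,255,0,0,0,0,255,0,0,0,0,255,0,0,0,0,255,0,0,0,0,255,0,0,0,0]
}}

```text
time_s: 18.85
tcp_pos: [0.3741, -0.2837, 0.0587]
ee_rot: [[0.385, 0.0, -0.923], [0.923, -0.001, 0.385], [-0.001, -1.0, -0.001]]
wrist_force: [-6.1, 4.3, 23.9]
gripper_width: 0.689
```

Run:
```python
from h import *
snap("wrist","w9"); c=snap("scene","s9"); crop(c,250,100,370,210,"s9a",6)
```

```text
(no output)
```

View pics/w9.png

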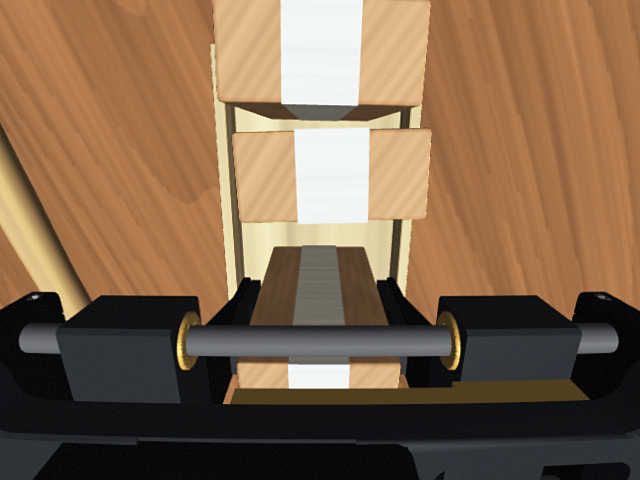

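View pics/s9a.png

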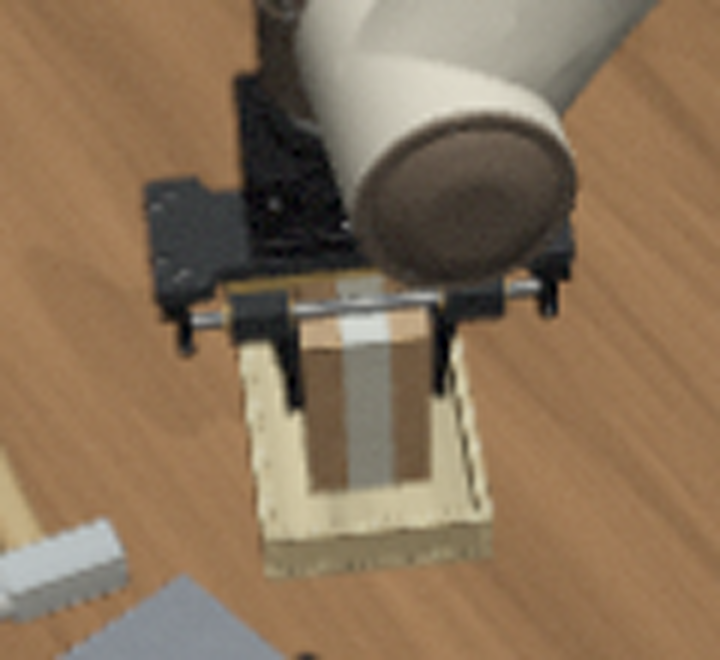

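{"method": "play_rows", "body": {
  "deltas": [255,-2,0,0,0,255,-2,0,0,0,255,-2,0,0,0,255,-2,0,0,0,255,-1,0,0,0,255,0,0,0,0,255,0,-1,0,0,255,0,-1,0,0,255,0,-1,0,0,255,0,0,0,0]
}}

```text
time_s: 19.95
tcp_pos: [0.3704, -0.2916, 0.0584]
ee_rot: [[0.387, -0.0, -0.922], [0.922, 0.0, 0.387], [-0.0, -1.0, 0.0]]
wrist_force: [0.2, -0.3, -1.4]
gripper_width: 0.689
```

Run:
```python
from h import *
snap("wrist","w10")
```

```text
(no output)
```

View pics/w10.png

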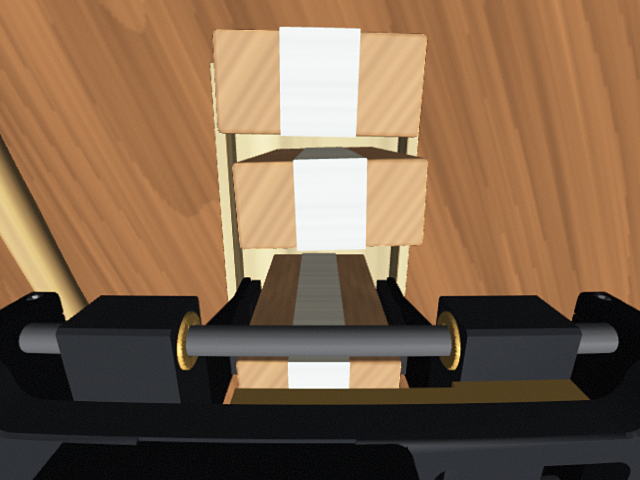

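Tilt is down to about 4° with the load just off, well inside the 14° tipping limit. Releasing.

{"method": "play_rows", "body": {
  "deltas": [60,0,0,0,0,60,0,0,0,0,60,0,0,0,0,30,0,0,0,0,30,0,0,0,0,30,0,-5,0,0,30,0,-12,0,0,30,0,-20,0,0,30,0,-25,0,0,30,0,-30,0,0]
}}

```text
time_s: 21.0
tcp_pos: [0.3699, -0.2913, 0.1512]
ee_rot: [[0.387, -0.002, -0.922], [0.922, 0.001, 0.387], [-0.0, -1.0, 0.002]]
wrist_force: [0.1, -0.0, 0.4]
gripper_width: 0.88
```

Run:
```python
from plan import *
from h import *
snap("wrist","w11")
plan([.518,.0004,.26],102.5,14,150); c=snap("scene","s11"); crop(c,250,100,370,210,"s11a",6)
```

```text
t 21.05 tcp [ 0.3732 -0.2931  0.1568] yaw 67.3 dyaw 35.2 F [ 1.4 -1.4  3.6] w 76.7
[150, 5, -2, 0, np.float64(-0.01), 150, 13, -4, -1, np.float64(-0.02), 150, 21, -6, -2, np.float64(-0.04), 150, 26, -8, -4, np.float64(-0.05), 150, 30, -10, -5, np.float64(-0.06), 150, 32, -11, -8, np.float64(-0.06), 150, 33, -11, -11, np.float64(-0.07), 150, 33, -11, -12, np.float64(-0.06), 150, 30, -10, -14, np.float64(-0.06), 150, 27, -10, -15, np.float64(-0.06)]
[150, 22, -8, -14, np.float64(-0.05), 150, 17, -7, -11, np.float64(-0.04), 150, 11, -4, -8, np.float64(-0.02), 150, 4, -1, -3, np.float64(-0.01)]
end [0.5178 0.0008 0.2598] 102.3
```

View pics/w11.png

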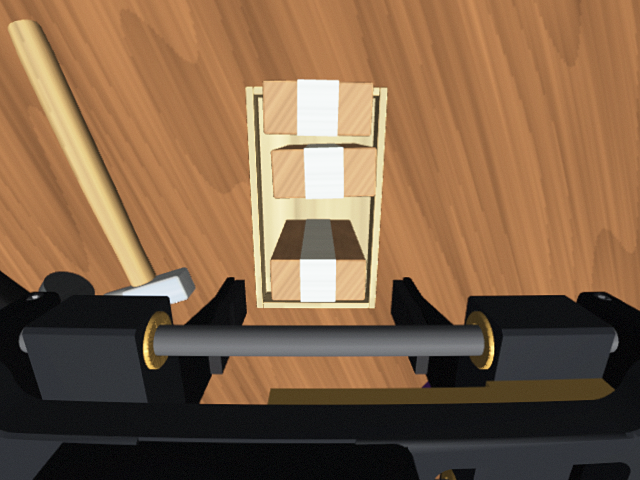

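View pics/s11a.png

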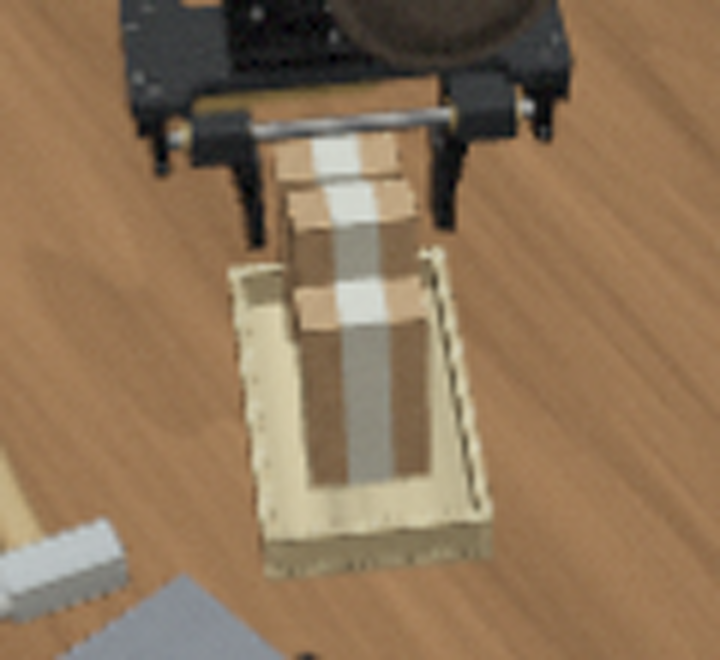

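The carton stands upright in the tray, square with its neighbours: in the wrist view its top face is at (318,280). Now the flap handle.

{"method": "play_rows", "body": {
  "deltas": [150,5,-2,0,-0.01,150,13,-4,-1,-0.02,150,21,-6,-2,-0.04,150,26,-8,-4,-0.05,150,30,-10,-5,-0.06,150,32,-11,-8,-0.06,150,33,-11,-11,-0.07,150,33,-11,-12,-0.06,150,30,-10,-14,-0.06,150,27,-10,-15,-0.06]
}}

```text
time_s: 22.1
tcp_pos: [0.4873, -0.0539, 0.2332]
ee_rot: [[-0.097, -0.002, -0.995], [0.995, -0.0, -0.097], [-0.0, -1.0, 0.002]]
wrist_force: [0.4, -0.5, -0.1]
gripper_width: 0.414
```

{"method": "play_rows", "body": {
  "deltas": [150,22,-7,-14,-0.05,150,17,-4,-11,-0.04,150,11,0,-8,-0.02,150,4,4,-3,-0.01,150,0,10,0,0,150,0,12,0,0,150,0,6,0,0,150,0,0,0,0,150,0,0,0,0,150,0,0,0,0]
}}

```text
time_s: 23.1
tcp_pos: [0.5159, 0.0019, 0.213]
ee_rot: [[-0.211, 0.001, -0.977], [0.977, 0.0, -0.211], [-0.0, -1.0, -0.001]]
wrist_force: [-0.2, 0.3, 0.0]
gripper_width: 0.413
```

Run:
```python
from own import *
own()
plan([.518,.0004,.178],102.5,5,150); c=snap("scene","s12"); crop(c,200,140,380,290,"s12a",4);snap("wrist","w12")
```

```text
23.1 [0.5159 0.0019 0.213 ] [-0.2  0.3  0. ] 35.956269087853904 own -0.1317658984405869 0.001959073761557867
t 23.1 tcp [0.5159 0.0019 0.213 ] yaw 102.2 dyaw 0.3 F [-0.2  0.3  0. ] w 36.0
[150, 0, 7, 0, np.float64(-0.0), 150, -1, 7, -1, np.float64(-0.0), 150, 0, 7, 0, np.float64(-0.0), 150, -1, 7, 0, np.float64(-0.0), 150, 0, 7, -1, np.float64(-0.01)]
end [5.183e-01 4.000e-04 1.780e-01] 102.8
```

View pics/s12a.png

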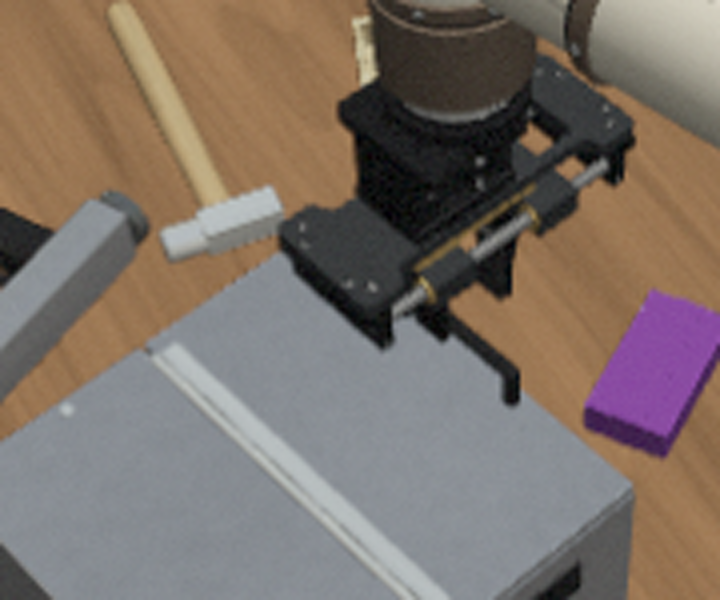

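View pics/w12.png

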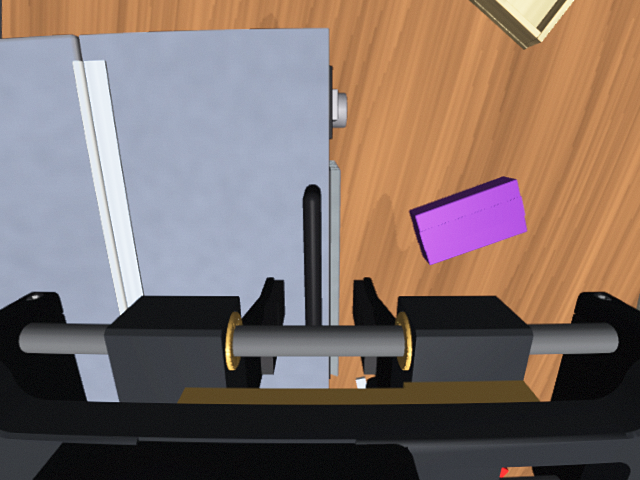

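{"method": "play_rows", "body": {
  "deltas": [150,0,6,-1,0,150,0,10,0,0,150,0,9,0,0,150,0,5,0,0,255,0,0,0,0,255,0,0,0,0,255,0,0,0,0,255,0,0,0,0,255,0,0,0,0,255,0,0,0,0]
}}

```text
time_s: 24.2
tcp_pos: [0.5192, 0.003, 0.1833]
ee_rot: [[-0.212, 0.006, -0.977], [0.977, 0.001, -0.212], [-0.0, -1.0, -0.006]]
wrist_force: [4.3, -0.1, -2.1]
gripper_width: 0.102
```

Run:
```python
from own import *
own()
b0=np.radians(11.3); n=22; R=132.6; pr=np.array([-R*np.cos(b0),R*np.sin(b0)]); rows=[];acc=pr.copy()
for i in range(1,n+1):
    u=i/n; u=.5*u+.5*u*u*(3-2*u)
    b=b0+u*np.radians(104); q=np.array([-R*np.cos(b),R*np.sin(b)]); d=np.round(q-acc); acc=acc+d; rows.append([255,0,int(-d[1]),int(-d[0]),0])
for k in range(0,n,10): print(sum(rows[k:k+10],[]))
```

```text
24.2 [0.5192 0.003  0.1833] [ 4.3 -0.1 -2.1] 8.831660771980578 own -0.12830064774389047 0.0022775034319701256
[255, 0, -6, -1, 0, 255, 0, -7, -2, 0, 255, 0, -9, -3, 0, 255, 0, -9, -4, 0, 255, 0, -9, -5, 0, 255, 0, -10, -6, 0, 255, 0, -10, -8, 0, 255, 0, -9, -9, 0, 255, 0, -9, -10, 0, 255, 0, -8, -11, 0]
[255, 0, -6, -11, 0, 255, 0, -6, -13, 0, 255, 0, -4, -13, 0, 255, 0, -3, -13, 0, 255, 0, -1, -12, 0, 255, 0, -1, -13, 0, 255, 0, 1, -11, 0, 255, 0, 2, -11, 0, 255, 0, 2, -10, 0, 255, 0, 3, -8, 0]
[255, 0, 3, -7, 0, 255, 0, 2, -6, 0]
```

{"method": "play_rows", "body": {
  "deltas": [255,0,-6,-1,0,255,0,-7,-2,0,255,0,-9,-3,0,255,0,-9,-4,0,255,0,-9,-5,0,255,0,-10,-6,0,255,0,-10,-8,0,255,0,-9,-9,0,255,0,-9,-10,0,255,0,-8,-11,0]
}}

```text
time_s: 25.2
tcp_pos: [0.5706, 0.0144, 0.2679]
ee_rot: [[-0.211, -0.011, -0.977], [0.977, -0.001, -0.211], [0.001, -1.0, 0.011]]
wrist_force: [-7.8, 0.3, 1.0]
gripper_width: 0.104
```

{"method": "play_rows", "body": {
  "deltas": [255,0,-6,-11,0,255,0,-6,-13,0,255,0,-4,-13,0,255,0,-3,-13,0,255,0,-1,-12,0,255,0,-1,-13,0,255,0,1,-11,0,255,0,2,-11,0,255,0,2,-10,0,255,0,3,-8,0]
}}

```text
time_s: 26.2
tcp_pos: [0.6877, 0.04, 0.2829]
ee_rot: [[-0.212, 0.003, -0.977], [0.977, 0.001, -0.212], [0.0, -1.0, -0.003]]
wrist_force: [-1.8, 3.4, 6.7]
gripper_width: 0.101
```

Run:
```python
from own import *
own()
c=snap("scene","s13"); crop(c,180,80,380,260,"s13a",4)
```

```text
26.2 [0.6877 0.04   0.2829] [-1.8  3.4  6.7] 8.744464492650012 own 0.044178957994287414 0.00199944466162321
```

View pics/s13a.png

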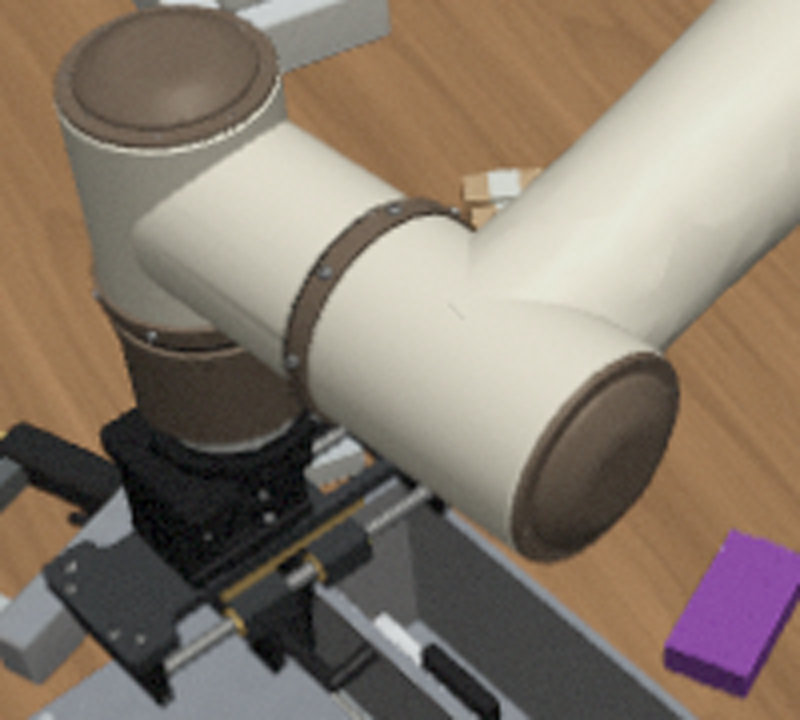

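{"method": "play_rows", "body": {
  "deltas": [255,0,4,-9,0,255,0,5,-9,0,255,0,5,-8,0,255,0,0,0,0,200,0,0,0,0,200,0,0,0,0,200,0,-6,-2,0,200,0,-12,-3,0,200,0,-20,-3,0,200,0,-25,0,0]
}}

```text
time_s: 27.25
tcp_pos: [0.7193, 0.0456, 0.3293]
ee_rot: [[-0.211, -0.005, -0.978], [0.978, -0.001, -0.211], [-0.0, -1.0, 0.005]]
wrist_force: [-1.2, 0.3, 0.2]
gripper_width: 0.217
```

Run:
```python
from own import *
own()
c=snap("scene","s14"); crop(c,180,80,380,260,"s14a",4)
```

```text
27.25 [0.7193 0.0456 0.3293] [-1.2  0.3  0.2] 18.903798243402957 own 0.07622058935406033 0.000666964984912326
```

View pics/s14a.png

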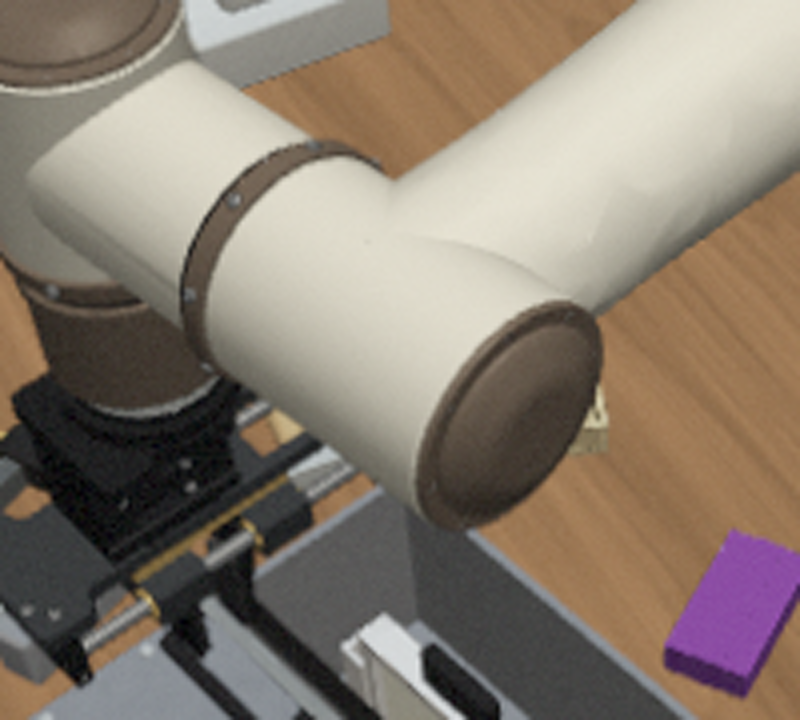

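{"method": "play_rows", "body": {
  "deltas": [150,0,-5,8,0,150,3,0,14,0,150,6,0,18,0,150,9,2,22,0,150,12,4,22,0,150,12,6,20,0,150,9,8,18,0,150,6,8,12,0,150,3,4,8,0,150,0,0,2,0]
}}

```text
time_s: 28.3
tcp_pos: [0.565, 0.0742, 0.3029]
ee_rot: [[-0.212, -0.002, -0.977], [0.977, -0.001, -0.212], [-0.0, -1.0, 0.002]]
wrist_force: [-0.2, -0.2, 0.1]
gripper_width: 0.414
```

Run:
```python
from own import *
own()
c=snap("scene","s15"); crop(c,160,150,380,370,"s15a",3);snap("wrist","w15")
```

```text
28.3 [0.565  0.0742 0.3029] [-0.2 -0.2  0.1] 35.987211886254535 own -0.06825344115920598 0.06189012200742431
```

View pics/s15a.png

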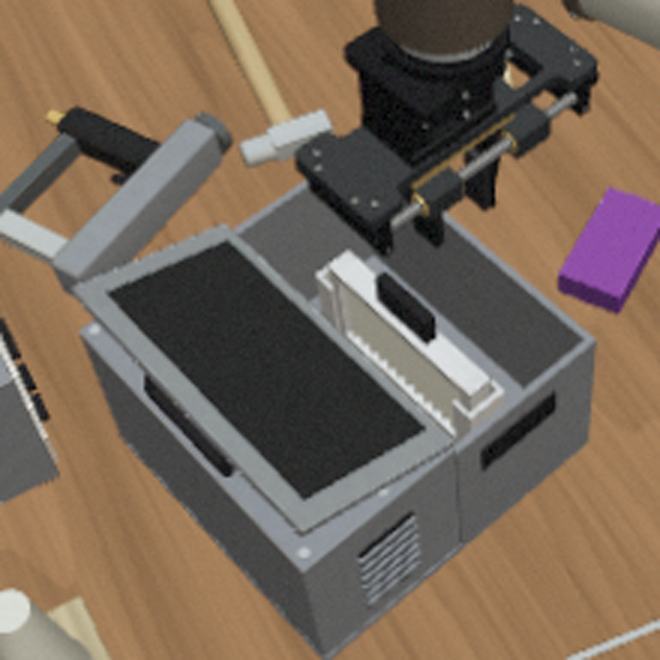

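View pics/w15.png

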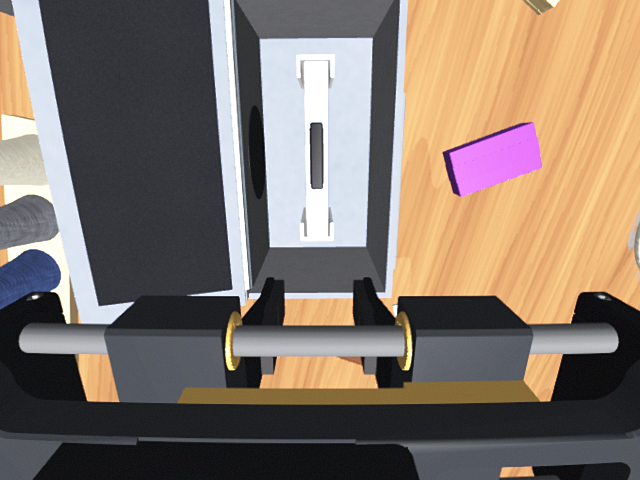

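Run:
```python
from own import *
c=load("w15"); a=np.radians(12.5)
img=c["img"]; 
crop(c,290,40,345,250,"w15c",3)
g=cv2.cvtColor(img,cv2.COLOR_BGR2GRAY)
m=np.zeros_like(g); m[100:210,300:335]=(g[100:210,300:335]<70)
n,l,st,ce=cv2.connectedComponentsWithStats(m); print(st,ce)
def o(p): d=p[:,:2]-[.645,.0285]; return np.c_[d@[np.cos(a),np.sin(a)],d@[-np.sin(a),np.cos(a)]]
print(o(onz(c,[(309,123),(323,122),(324,188),(310,188)],.15)))
print(o(onz(c,[(304,60),(329,60),(327,238),(303,238)],.118)))
Ti=np.linalg.inv(c["T"])
i=1+np.argmax(st[1:,4]); x,y,w,h,_=st[i]
P=onz(c,[(ce[i][0],ce[i][1])],.148); print("tab world",P,o(P))
```

```text
[[     0      0    640    480 307047]
 [   310    123     12     61     97]
 [   322    129      1     55     55]
 [   312    187      1      1      1]] [[319.50215439 239.54459741]
 [311.34020619 146.21649485]
 [322.         156.        ]
 [312.         187.        ]]
[[-0.06126041 -0.03014512]
 [-0.07357281 -0.03092742]
 [-0.07445572  0.02722968]
 [-0.06150226  0.02716962]]
[[-0.05646384 -0.08718429]
 [-0.07963042 -0.08707742]
 [-0.07819765  0.08521107]
 [-0.05266499  0.08509157]]
tab world [[0.58562904 0.00484838 0.148     ]] [[-0.06308278 -0.01024075]]
```

View pics/w15c.png

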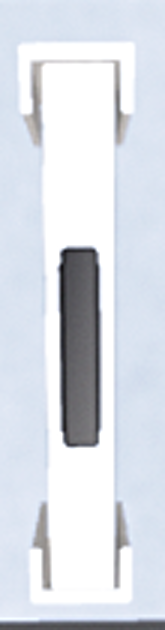

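The flap lies fully open at its stop. The tab centre is at own (-67, -1.5) mm, and the fingers straddle it across x. Going down to grip.

{"method": "play_rows", "body": {
  "deltas": [150,-8,4,-1,0,150,-18,8,0,0,150,-20,15,0,0,150,-13,20,0,0,150,-4,25,0,0,150,0,28,0,0,150,0,26,0,0,150,0,20,0,0,150,0,10,0,0,150,0,4,0,0]
}}

```text
time_s: 29.4
tcp_pos: [0.5808, 0.0125, 0.1422]
ee_rot: [[-0.211, -0.002, -0.978], [0.978, -0.001, -0.211], [-0.0, -1.0, 0.002]]
wrist_force: [0.2, -0.7, 1.0]
gripper_width: 0.413
```

Run:
```python
from own import *
own()
plan([.5798,.0130,.127],102.5,4,150);snap("wrist","w16");
```

```text
29.4 [0.5808 0.0125 0.1422] [ 0.2 -0.7  1. ] 35.94306420187408 own -0.06608639359565681 -0.0016870521335085138
t 29.4 tcp [0.5808 0.0125 0.1422] yaw 102.2 dyaw 0.3 F [ 0.2 -0.7  1. ] w 35.9
[150, 0, 4, 0, np.float64(-0.0), 150, 0, 4, 0, np.float64(-0.0), 150, 0, 3, 1, np.float64(-0.0), 150, 1, 4, 0, np.float64(-0.01)]
end [0.5797 0.0133 0.1272] 102.7
```

View pics/w16.png

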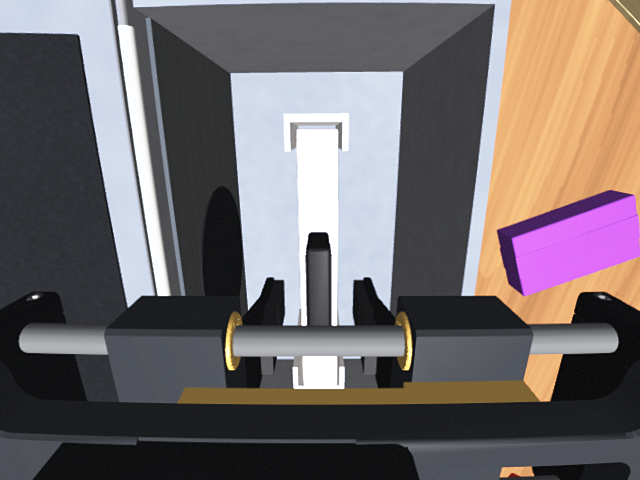

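{"method": "play_rows", "body": {
  "deltas": [150,0,5,0,0,150,0,6,1,0,150,0,4,0,0,255,0,0,0,0,255,0,0,0,0,255,0,0,0,0,255,0,0,0,0,255,0,0,0,0,255,0,-3,0,0,255,0,-6,0,0]
}}

```text
time_s: 30.45
tcp_pos: [0.5788, 0.0128, 0.1367]
ee_rot: [[-0.211, -0.003, -0.977], [0.977, -0.0, -0.211], [0.0, -1.0, 0.003]]
wrist_force: [-0.1, -0.7, -2.3]
gripper_width: 0.138
```

{"method": "play_rows", "body": {
  "deltas": [255,0,-10,0,0,255,0,-14,0,0,255,0,-16,0,0,255,0,-16,0,0,255,0,-16,0,0,255,0,-18,0,0,255,0,-18,0,0,255,0,-18,0,0,255,0,-18,0,0,255,0,-18,0,0]
}}

```text
time_s: 31.45
tcp_pos: [0.5795, 0.0129, 0.301]
ee_rot: [[-0.211, 0.0, -0.977], [0.977, 0.0, -0.211], [0.0, -1.0, -0.0]]
wrist_force: [0.7, -1.0, -2.4]
gripper_width: 0.133
```

{"method": "play_rows", "body": {
  "deltas": [255,0,-16,0,0,255,0,-14,0,0,255,0,-10,0,0,255,0,-6,0,0,255,0,0,0,0,255,0,0,0,0,255,0,0,0,0,255,0,0,0,0,255,0,0,0,0,255,0,0,0,0]
}}

```text
time_s: 32.45
tcp_pos: [0.5798, 0.013, 0.3453]
ee_rot: [[-0.211, -0.0, -0.977], [0.977, -0.0, -0.211], [-0.0, -1.0, 0.0]]
wrist_force: [-0.1, 0.0, -2.1]
gripper_width: 0.137
```

Run:
```python
from own import *
own(); print(r.sense()["joints"])
c=snap("scene","s17"); crop(c,160,100,380,350,"s17a",3);snap("wrist","w17");c=snap("top","t17");crop(c,80,160,240,300,"t17a",4)
```

```text
32.45 [0.5798 0.013  0.3453] [-0.1  0.  -2.1] 11.890711475203178 own -0.06700300575936471 -0.0010632643623689853
[ 1.72746731e+01  1.43074141e+01  6.65229330e+00  4.81870630e-04
 -8.23695583e+01 -5.06740215e+00]
```

View pics/s17a.png

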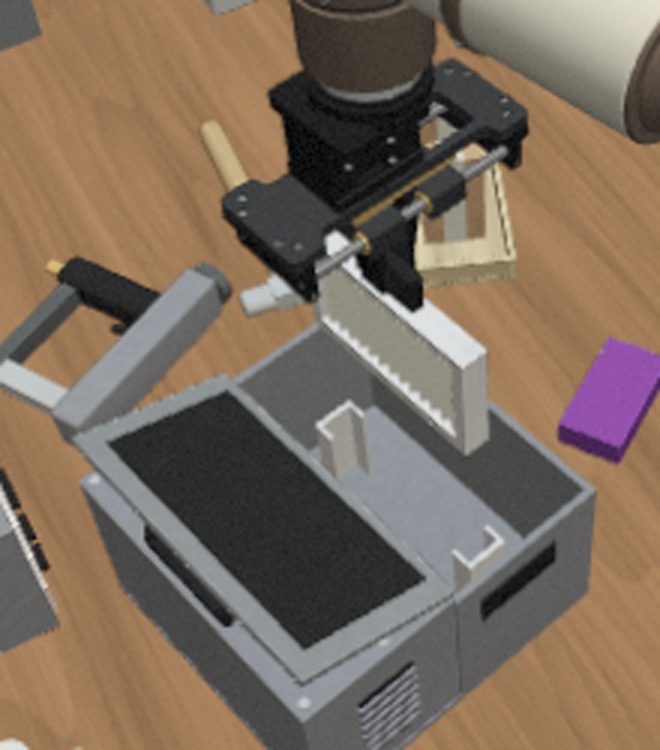

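View pics/w17.png

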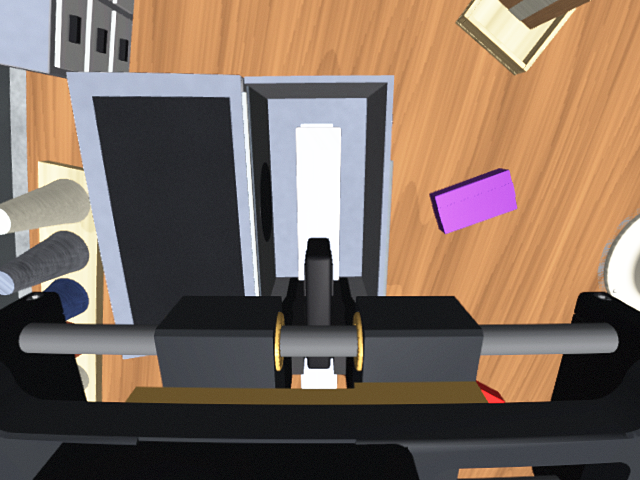

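Filter drawn out and hanging square. I'll check the lamp face geometry, then plan the move.

Run:
```python
from own import *
t=load("t1")
cc=np.array([.460,.4665]); n=np.array([.208,-.978]); tg=np.array([.978,.208])
uv=[((x+.5)/5-.5+80,(y+.5)/5-.5+180) for x,y in [(162,118),(268,170),(315,472),(215,462)]]
o,d=ray(t,uv)
s=((cc-o[:2])@n)/(d[:,:2]@n); P=o+d*s[:,None]
print(np.c_[(P[:,:2]-cc)@tg,P[:,2]])
plan([.4818,.3638,.345],192,22,255)
```

```text
[[ 0.08141693  0.25274392]
 [ 0.08143601  0.11463116]
 [-0.0756329   0.11521654]
 [-0.07829542  0.25243622]]
t 32.6 tcp [0.5798 0.013  0.3455] yaw 102.2 dyaw 89.8 F [-0.1 -0.6 -2.7] w 11.5
[255, 2, 0, 0, np.float64(-0.01), 255, 6, 0, 0, np.float64(-0.03), 255, 10, 0, 1, np.float64(-0.04), 255, 14, 0, -1, np.float64(-0.06), 255, 16, 0, -1, np.float64(-0.07), 255, 18, 0, -3, np.float64(-0.08), 255, 20, 0, -4, np.float64(-0.09), 255, 22, 0, -8, np.float64(-0.09), 255, 21, 0, -9, np.float64(-0.1), 255, 21, 0, -12, np.float64(-0.11)]
[255, 21, 0, -14, np.float64(-0.1), 255, 18, 0, -17, np.float64(-0.11), 255, 17, 0, -18, np.float64(-0.1), 255, 14, 0, -18, np.float64(-0.11), 255, 11, 0, -20, np.float64(-0.09), 255, 9, 0, -18, np.float64(-0.09), 255, 6, 0, -18, np.float64(-0.08), 255, 5, 0, -15, np.float64(-0.07), 255, 2, 1, -13, np.float64(-0.06), 255, 2, 0, -10, np.float64(-0.04)]
[255, 0, 0, -6, np.float64(-0.03), 255, 0, 0, -3, np.float64(-0.01)]
end [0.482  0.3642 0.3445] 192.2
```

View pics/t17a.png

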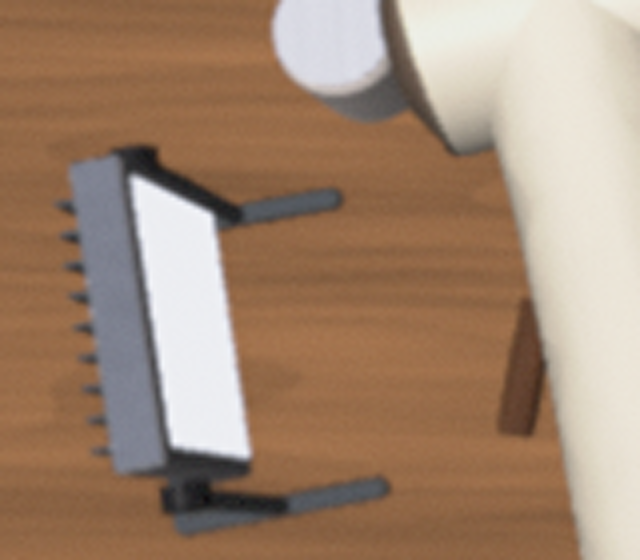

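{"method": "play_rows", "body": {
  "deltas": [255,2,0,0,-0.01,255,6,0,0,-0.03,255,10,0,1,-0.04,255,14,0,-1,-0.06,255,16,0,-1,-0.07,255,18,0,-3,-0.08,255,20,0,-4,-0.09,255,22,0,-8,-0.09,255,21,0,-9,-0.1,255,21,0,-12,-0.11]
}}

```text
time_s: 33.6
tcp_pos: [0.5371, 0.1658, 0.3457]
ee_rot: [[-0.783, 0.0, -0.622], [0.622, 0.0, -0.783], [0.0, -1.0, -0.0]]
wrist_force: [0.8, 1.0, -2.9]
gripper_width: 0.136
```

{"method": "play_rows", "body": {
  "deltas": [255,21,0,-14,-0.1,255,18,0,-17,-0.11,255,17,0,-18,-0.1,255,14,0,-18,-0.11,255,11,0,-20,-0.09,255,9,0,-18,-0.09,255,6,0,-18,-0.08,255,5,0,-15,-0.07,255,2,0,-13,-0.06,255,2,0,-10,-0.04]
}}

```text
time_s: 34.6
tcp_pos: [0.4828, 0.3567, 0.3455]
ee_rot: [[-0.984, -0.0, 0.176], [-0.176, 0.0, -0.984], [0.0, -1.0, -0.0]]
wrist_force: [0.1, 0.1, -2.4]
gripper_width: 0.136
```

{"method": "play_rows", "body": {
  "deltas": [255,0,0,-6,-0.03,255,0,0,-3,-0.01,255,0,0,0,0,255,0,5,0,0,255,0,10,0,0,255,0,12,0,0,255,0,12,0,0,255,0,10,0,0,255,0,5,0,0,255,0,0,0,0]
}}

```text
time_s: 35.6
tcp_pos: [0.4817, 0.3639, 0.2903]
ee_rot: [[-0.978, -0.001, 0.211], [-0.211, -0.002, -0.978], [0.002, -1.0, 0.001]]
wrist_force: [-0.1, 0.2, -2.7]
gripper_width: 0.135
```

Run:
```python
from own import *
plan([.4835,.3633,.249],192,6,255)
c=snap("scene","s18"); crop(c,330,200,560,480,"s18a",2);snap("wrist","w18");c=snap("top","t18");crop(c,80,160,240,300,"t18a",4)
```

```text
t 35.6 tcp [0.4817 0.3639 0.2903] yaw -167.8 dyaw -0.2 F [-0.1  0.2 -2.7] w 11.7
[255, 0, 3, 0, np.float64(0.0), 255, 0, 8, 0, np.float64(0.0), 255, -1, 10, 0, np.float64(0.0), 255, 0, 10, 1, np.float64(0.0), 255, 0, 7, 0, np.float64(0.0), 255, -1, 3, 0, np.float64(0.0)]
end [0.4839 0.3633 0.2493] -167.8
```

View pics/s18a.png

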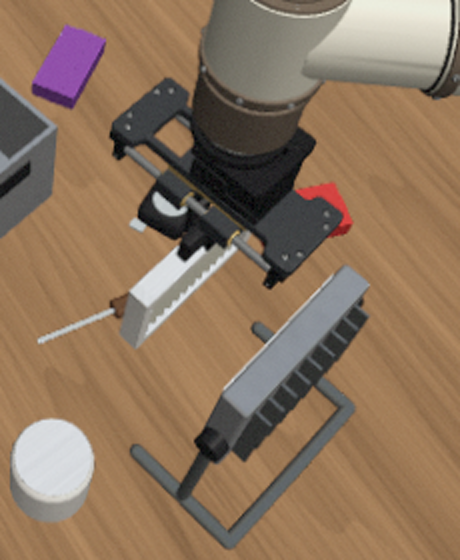

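View pics/w18.png

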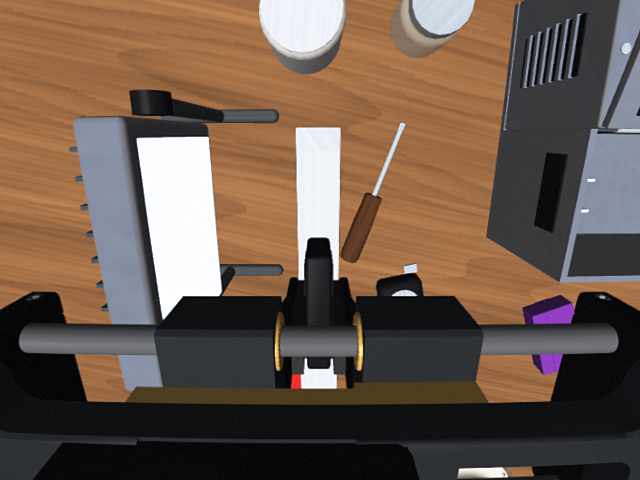

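View pics/t18a.png

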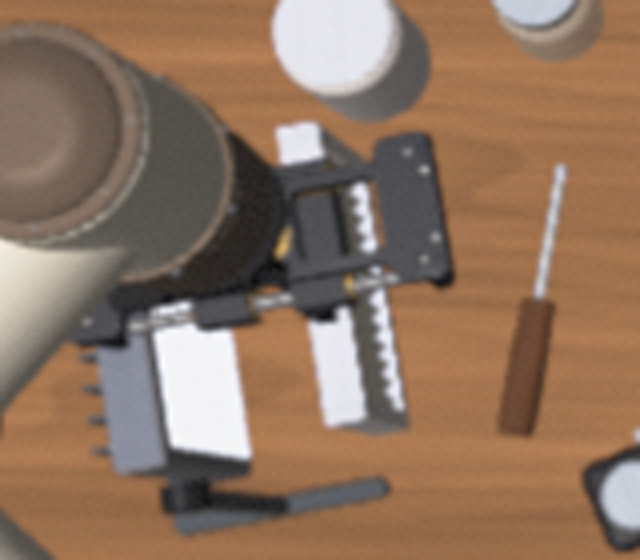

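Run:
```python
from own import *
c=load("w18"); crop(c,60,80,360,400,"w18c",2)
P=onz(c,[(128,118),(160,385)],.265); print(P, np.degrees(np.arctan2(*(P[0]-P[1])[1::-1])))
n=np.array([.208,-.978]); print("dist of TCP axis from face:", (c["T"][:2,3]-P[0,:2])@n, (c["T"][:2,3]-P[1,:2])@n)
Q=onz(c,[(296,128),(340,128)],.29-.109+.1); print((np.linalg.inv(c["T"])@np.c_[Q,[1,1]].T).T)
```

```text
[[0.54806233 0.48092909 0.265     ]
 [0.38022507 0.45136406 0.265     ]] 9.990330804251313
dist of TCP axis from face: 0.10048631354976005 0.10648186065921773
[[-0.08307113  0.01022019 -0.01040278  1.        ]
 [-0.08308395  0.01023236  0.0108057   1.        ]]
```

View pics/w18c.png

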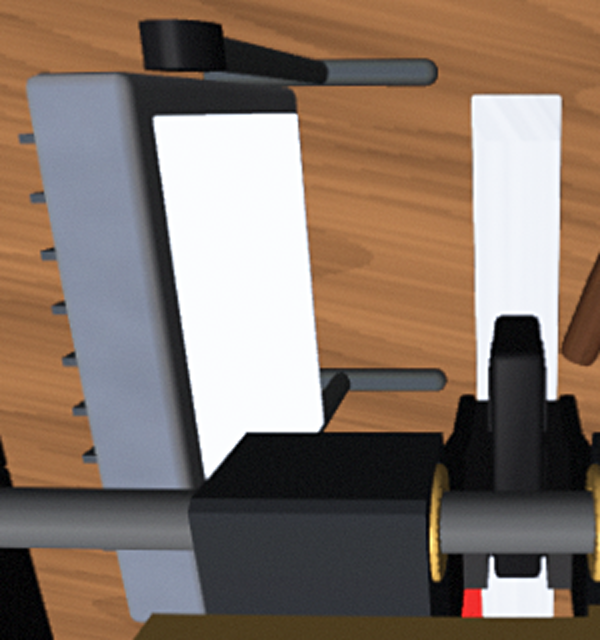

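Run:
```python
from own import *
c=load("w18"); n=np.array([.208,-.978])
for uv,z in (([(127,122),(157.5,312)],.265),([(136.5,137.5),(161.5,317.5)],.258),([(208.5,136.5),(222,295)],.119)):
    P=onz(c,uv,z); print(P, np.degrees(np.arctan2(*(P[0]-P[1])[1::-1])),[(c["T"][:2,3]-p[:2])@n for p in P])
```

```text
[[0.54591919 0.48132863 0.265     ]
 [0.43608127 0.45654791 0.265     ]] 12.71373819922966 [np.float64(0.1013228357253267), np.float64(0.09993357885503522)]
[[0.53815745 0.47923346 0.258     ]
 [0.42798983 0.4565005  0.258     ]] 11.659277424910911 [np.float64(0.10088820728261585), np.float64(0.10157022713184084)]
[[0.53735412 0.48150726 0.119     ]
 [0.37626008 0.44734036 0.119     ]] 11.974579445392795 [np.float64(0.1032790699709944), np.float64(0.10337140195162377)]
```

The lamp's angle is 12.0°, the filter axis is 100–103 mm from the face, and the sideways offset is under 1 mm. It only needs lowering by 41 mm.

{"method": "play_rows", "body": {
  "deltas": [255,0,3,0,0,255,0,8,0,0,255,0,10,0,0,255,0,10,0,0,255,0,7,0,0,255,0,3,0,0,255,0,0,0,0,255,0,0,0,0,255,0,0,0,0,255,0,0,0,0]
}}

```text
time_s: 36.75
tcp_pos: [0.4821, 0.3644, 0.251]
ee_rot: [[-0.978, 0.001, 0.211], [-0.211, 0.001, -0.978], [-0.001, -1.0, -0.001]]
wrist_force: [0.6, 0.2, -3.6]
gripper_width: 0.134
```

Run:
```python
from own import *
own(); s=r.sense(); print(np.round(s["ee_rot"],3),s["joint_velocities"])
c=snap("scene","s19"); snap("wrist","w19");c=snap("top","t19")
```

```text
36.75 [0.4821 0.3644 0.251 ] [ 0.6  0.2 -3.6] 11.687240147237032 own -0.08630414280729963 0.36314487591004846
[[-0.978  0.001  0.211]
 [-0.211  0.001 -0.978]
 [-0.001 -1.    -0.001]] [ 0.0582168   0.13918928 -0.14281779 -0.08587265 -0.10846057 -0.09644325]
```

View pics/s19.png

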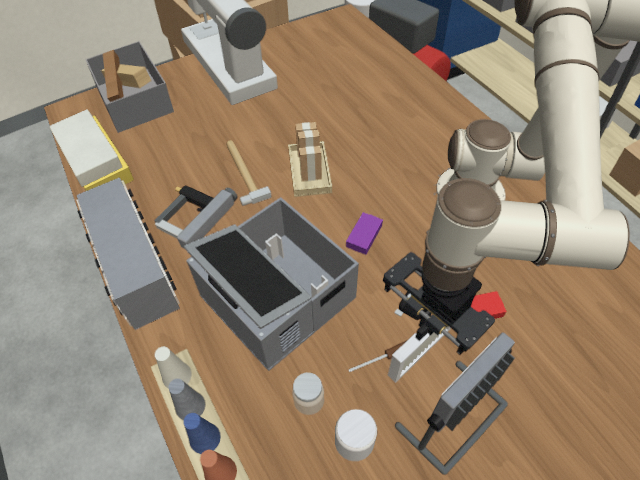

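View pics/t19.png

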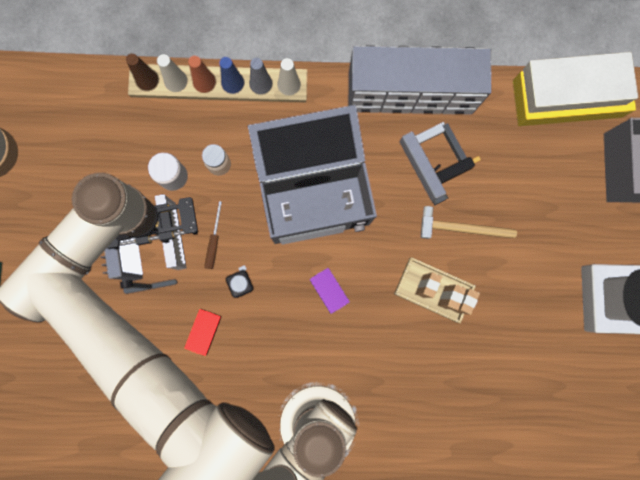

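View pics/w19.png

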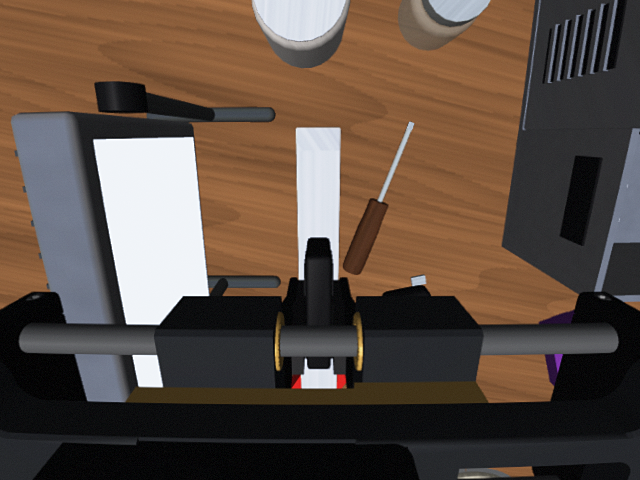

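All checks look right: three cartons standing in the tray, the flap open, the filter upright and parallel to the lit face, and the bystanders in their places. Handing in.

Run:
```python
from station import r
print(r.sense()["time_s"], r.finish_job())
```

```text
the job is handed in; nothing more can be done
36.9 None
```

The job is handed in at 36.9 s of robot time. The carton stands in the tray, the flap is open, and the filter is held in front of the light.

**Carton:** The tool can only point straight down, so I tipped the carton upright against the cleaner's side edge and wall, then set it in the tray. I let it go at about 4° tilt, and the next pictures show it standing upright beside the other two.

**Flap:** I swung it by the handle to about 1.9 rad and released it. The pictures show it folded back over the deck.

**Filter:** I drew it straight up by its tab and now hold it upright in front of the lit face:

| Check | Result |
|---|---|
| Distance from lit face to the filter's mid-plane | about 103 mm; separate readings ranged 100–107 mm |
| Angle off square to the light | about 0.2° |
| Sideways offset from centre | about 1 mm |
| Height of the filter's middle | about 192 mm, against 190 mm for the lamp |
| Grip | 11.7 mm on the 12 mm tab |
| Wrist force | only the filter's weight, about 2–4 N |

**Checks that disagreed:**
- One reading of the lamp's angle gave 10°, from a badly picked, partly hidden corner. Better points gave 11.7–12.7°, and I used 12°.
- Pressing the carton onto the tray floor did not square it up as I expected. It took a short drag under load before release.

The highest wrist force I saw between moves was about 26 N, while tipping the carton. In the last pictures none of the other things on the bench had visibly moved; I checked that by eye and did not measure it.

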